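Close up the coffee corner: measuring cups home, canister pumped

TASK

The coffee is made, so close up the coffee corner. Put the small and the middle measuring cup back into their own pockets in the wooden tray (each pocket is made to its cup's size and its label has the same dots as the handle), set down and not dropped, standing flat on the pocket's floor with the handle pointing straight at the label; leave the large cup as it is, and knock nothing else about. Also press the pump cap on the coffee canister's lid all the way down and let it spring back, to draw the air out; whichever you do first is fine.

Things in the scene. Friction and masses are not known exactly. Their poses are not given: they have to be found in the camera images.
- cup_small: the small stainless-steel measuring cup, a round open bowl 40 mm across and 30 mm high (about 45 g) with a flat handle 58 mm long, 16 mm wide and 4 mm thick that sticks out level at rim height (handle top = rim). One black dot near the handle's end. Origin: centre of the bowl's underside; z up, the handle points along -x.
- cup_middle: the middle stainless-steel measuring cup, a round open bowl 56 mm across and 34 mm high (about 70 g) with a flat handle 58 mm long, 16 mm wide and 4 mm thick that sticks out level at rim height (handle top = rim). Two black dots near the handle's end. Origin: centre of the bowl's underside; z up, the handle points along -x.
- cup_large: the large stainless-steel measuring cup, a round open bowl 74 mm across and 40 mm high (about 110 g) with a flat handle 58 mm long, 16 mm wide and 4 mm thick that sticks out level at rim height (handle top = rim). Three dots near the handle's end. It already stands in its own pocket in the tray, to be left alone. Origin: centre of the bowl's underside; z up, the handle points along -x.
- cup_small_grip (a point): middle of the small cup's handle (length, width and thickness): 49 mm from the cup's axis, 28 mm above its underside.
- cup_middle_grip (a point): middle of the middle cup's handle: 57 mm from the cup's axis, 32 mm above its underside.
- cup_small_end (a point): end of the small cup's handle, 78 mm from the cup's axis
- cup_middle_end (a point): end of the middle cup's handle, 86 mm from the cup's axis
- tray: the low wooden tray, 192 x 304 x 22 mm with 6 mm floor and walls, fixed, holding the three insert blocks side by side, 96 mm apart, labels towards its front (-x). Origin: centre of its underside.
- block_small: the beech insert block of the small cup: 172 x 94 x 34 mm, fixed in the tray, with one round pocket 48 mm across and 12 mm deep, and in front of it (block -x) a white label with one dot. Origin: centre of its underside (6 mm over the counter); x runs from the label to the pocket. The three blocks look alike but for pocket and label and may stand in any order.
- block_middle: the beech insert block of the middle cup: 172 x 94 x 34 mm, fixed in the tray, with one round pocket 64 mm across and 16 mm deep, and in front of it (block -x) a white label with two dots. Origin: centre of its underside (6 mm over the counter); x runs from the label to the pocket. The three blocks look alike but for pocket and label and may stand in any order.
- block_large: the beech insert block of the large cup: 172 x 94 x 34 mm, fixed in the tray, with one round pocket 82 mm across and 22 mm deep, and in front of it (block -x) a white label with three dots. Origin: centre of its underside (6 mm over the counter); x runs from the label to the pocket. The three blocks look alike but for pocket and label and may stand in any order.
- pocket_small (a point): centre of the floor of the small cup's pocket (12 mm below the block's top, which is 40 mm over the counter); axes as its block: x points away from the label. A cup at home stands here with its rim 18 mm above the block's top, the handle 14 to 18 mm above it.
- pocket_middle (a point): centre of the floor of the middle cup's pocket (16 mm below the block's top, which is 40 mm over the counter); axes as its block: x points away from the label. A cup at home stands here with its rim 18 mm above the block's top, the handle 14 to 18 mm above it.
- canister: the coffee canister, fixed: a steel cylinder 104 mm across with a black lid 109 mm across, lid top 117 mm over the counter, pump cap in its middle. Origin: centre of its underside.
- pump_top (a point): centre of the top of the canister's pump cap, a round steel cap 44 mm across that stands 31 mm above the lid (148 mm over the counter) when up and moves straight down when pressed.
- pump (a joint): how far the pump cap is pressed down (m): 0 up, 0.012 all the way down. The spring needs about 3 N at the start and 9 N at the bottom, and brings the cap back up.
- mug: a white mug with a handle, 82 mm across and 92 mm high; a bystander. Origin: centre of its underside.
- jug: a steel vacuum jug with black lid and handle, 124 mm across and 163 mm high; a bystander. Origin: centre of its underside.
There are look-alikes about, which are no part of the job. What is shaped like the canister but purple or red is not meant.

How it is judged:
On the way:
1. the pump cap is pressed all the way down (at least 10 of its 12 mm) (value of joint pump above 0.01 m), for 0.06 s.
At the end, for the whole second after the job is handed in: Small and middle cup stand still in their own pockets: on the floor (4 mm), centred (9 mm), upright (0.1 rad), handle end on the label side within 22 mm of the block's centre line; large cup moved under 10 mm, upright; pump cap pressed once or more and up again (2 mm) (horizontal distance between cup_small and pocket_small below 0.009 m and z of cup_small in the frame of pocket_small below 0.004 m and angle between each of cup_small, cup_middle, cup_large's own z axis and vertical below 0.1 rad and y of cup_small_end in the frame of pocket_small between -0.022 and 0.022 m and x of cup_small_end in the frame of pocket_small below 0 m and linear speed of each of cup_small, cup_middle below 0.02 m/s and horizontal distance between cup_middle and pocket_middle below 0.009 m and z of cup_middle in the frame of pocket_middle below 0.004 m and y of cup_middle_end in the frame of pocket_middle between -0.022 and 0.022 m and x of cup_middle_end in the frame of pocket_middle below 0 m and distance of cup_large from where it was at the start of the episode below 0.01 m and value of joint pump below 0.002 m); the robot touches nothing.
It fails at once if the small cup is dropped (falls free of the fingers faster than 0.6 m/s, a fall of about 20 mm) (linear speed of cup_small above 0.6 m/s and contact force between cup_small and the fingers below 0.05 N).
It fails at once if the middle cup is dropped (falls free of the fingers faster than 0.6 m/s, a fall of about 20 mm) (linear speed of cup_middle above 0.6 m/s and contact force between cup_middle and the fingers below 0.05 N).
It fails at once if the mug or the jug is shifted by more than 30 mm or tipped (distance of any of mug, jug from where it was at the start of the episode above 0.03 m or angle between any of mug, jug's own z axis and vertical above 0.3 rad).
It also fails if it takes over 69 s, if anything falls off the work surface, if the arm or the gripper's body presses on something with over 40 N, if the wrist force passes 120 N, or if a joint passes its speed limit or range.

ROBOT

A 7-joint arm with a two-finger parallel gripper is mounted at the origin on the work surface. World frame = base frame: x ahead of the robot, y to its left, z up, the work surface at z = 0. Lengths are in m, angles in rad, forces in N, time in s.
With the tool pointing down it reaches from about 0.425 to 0.875 m from the base axis. Payload 8.4 kg.
Tool frame: the origin (TCP) lies at the very end of the fingers, on their centre line; the grasp point (between the pads) lies 19 mm behind it; x points along the fingers, z is the direction in which the jaws open and shut, and the axes are right-handed (so a half turn about x gives the same grasp; the last joint's range is limited). The gripper opens to 87 mm and grips with 3 to 60 N. Pads are 19 mm wide; open, the fingers measure 117 mm over their backs; the gripper's body (75 mm by 190 mm) begins 51 mm behind the grasp point.
Start: joints at [-1.211, 0.333, 0.04, 1.465, -0.013, 1.343, -0.059], TCP at [0.288, 0.583, 0.223] pointing down, gripper open.
Joint ranges: [-2.58, 2.58], [-0.38, 2.09], [-1.3, 1.39], [0.25, 2.4], [-1.5, 4.64], [0.08, 2.09], [-2.65, 2.65]. Speed limits (rad/s): [2.22, 2.22, 2.79, 2.79, 3.14, 3.14, 3.14].

INTERFACE

Orientations are given as a rotation vector (axis times angle).
In Python, from cell import read_state, grab_frame, workorder, spot_in, cut_out gives the robot as it stands. The module is installed in compiled form; this text tells all that it offers.
- The arm moves only by the shell command python3 -m jog 'ROWS'. ROWS is JSON, one flat list of numbers, 5 for each row, row after row: the closure, from 0 (fully open) to 1 (shut), then the shift along the tool's x, y, z each as a share of 25 mm, from -1 to 1, then the turn about the tool's x as a share of 6 degrees, from -1 to 1. A call has exactly 8 rows; each row shifts and turns the pose as measured when the row begins, along the tool's axes as they then stand; what a row does not reach is not made up. A row lasts 1/12 s, in which the tool goes at most 41.7 mm and 7.16 degrees, less where a joint would pass 70% of its speed; a pose out of reach is approached as far as the arm can. A call with a number of a shift or a turn outside -1 to 1 is refused whole. A call with a gripper value outside its range is refused whole. The fingers move at their own pace and stop on an object; the grip force is fixed at half the most. Time passes only in rows, so rows that do not move let the fingers close, or fill a call up. It gives the time, the measured TCP pose, the force and the opening at its end, in the units of the state.
- read_state(): the state, without advancing time (a new reading comes with each control period).
- grab_frame(name): name is "side" or "top" or "wrist"; returns a dict with "color" (480x640x3 uint8, red, green, blue), "K" (3x3 intrinsics, pixels), "k1" (the pictures are not rectified: a ray, as slopes to the right and down, at radius r is drawn at 1 + k1 r^2 times it, then the intrinsics apply), "camera_from_world" (4x4, takes a point from world to camera coordinates). Camera axes: x right, y down, z forward; pixel columns grow to the right and rows downward; lengths in m; the calibration is good to about 2 mm. A picture is of the moment at which its call begins. There is no depth.
- workorder.hand_in(): hands the job in, once; it reports no verdict.
Trained networks look in the newest picture that a camera, given by its name, has taken for a name from the list of things; names that differ only in an ending like _2 or _b are one class to them, and where a whole thing is asked for, a point or a joint stands for the part that bears it (a point fixed in the world has none). Each returns a list of dicts, best first, with "conf" (0 to 1); they miss things now and then, are a little off and sometimes report something else, mostly with a low value. They report only what shows in the picture. A call takes as long as a camera call. They do not tell look-alikes from the thing itself.
- spot_in(camera, target): "xyz" ([x, y, z] in m, in world coordinates, good to about 4 mm: the middle of the surface that is visible of it).
- cut_out(camera, target): "pixels" (480x640 bool, what is visible of it).
The state is a dict: "t": time; "joints": joint angles; "joint_vel": joint speeds; "joint_efforts": joint torques, N m; "tcp_pos": TCP position; "tcp_rot": TCP orientation; "force": force on the tool from outside, world axes, zero at the start; "wrist_torque": the same for the moment, N m; "width": opening from 0.0 (shut) to 1.0 (fully open).
Only numpy, scipy, OpenCV 4.12 (cv2) and the standard library are available. Lean on these libraries where they do the work, as an engineer would, in place of code of your own. Each camera call takes 0.05 s, during which the arm holds its last target.

## Working session

There is one attempt and no reset: what is moved stays moved. The work goes in short steps, Python scripts to look and compute and a shell command to move; the robot and the scene stay as the last step left them, time stands still between calls to the robot, and variables do not carry over. Pictures are saved under pics/ and viewed, and the job is handed in when it is done.

```bash
mkdir -p pics; cat > h.py <<'E'
import numpy as np, cv2, json
from scipy.spatial.transform import Rotation as R
from cell import read_state, grab_frame, workorder, spot_in, cut_out
def snap(cam,fn):
    f=grab_frame(cam); cv2.imwrite('pics/'+fn,f['color'][:,:,::-1]); return f
def px2ray(f,u,v):
    K=f['K'];x=(u-K[0][2])/K[0][0];y=(v-K[1][2])/K[1][1]
    a,b=x,y
    for _ in range(30):
        s=1+f['k1']*(a*a+b*b);a,b=x/s,y/s
    T=np.array(f['camera_from_world']);Rm=T[:3,:3];o=-Rm.T@T[:3,3]
    d=Rm.T@np.array([a,b,1.]);return o,d/np.linalg.norm(d)
def atz(f,u,v,z):
    o,d=px2ray(f,u,v);return o+d*(z-o[2])/d[2]
def proj(f,p):
    T=np.array(f['camera_from_world']);c=T[:3,:3]@np.array(p)+T[:3,3];a,b=c[0]/c[2],c[1]/c[2];s=1+f['k1']*(a*a+b*b)
    K=f['K'];return np.array([K[0][0]*a*s+K[0][2],K[1][1]*b*s+K[1][2]])
def tri(rs):
    A=np.zeros((3,3));B=np.zeros(3)
    for o,d in rs:
        P=np.eye(3)-np.outer(d,d);A+=P;B+=P@o
    return np.linalg.solve(A,B)
def st():
    s=read_state();M=R.from_rotvec(s['tcp_rot']).as_matrix();return s,np.array(s['tcp_pos']),M
E
python3 - <<'E'
from h import *
np.set_printoptions(precision=4,suppress=True)
for c in ['side','top','wrist']:
    f=snap(c,c+'0.png');T=np.array(f['camera_from_world']);print(c,f['k1'],f['K'][0][0],-T[:3,:3].T@T[:3,3])
    for n in ['cup_small','cup_middle','cup_large','block_small','block_middle','block_large','canister','mug','jug','tray','pump_top']:
        print(n,[(np.round(d['xyz'],3).tolist(),round(d['conf'],2)) for d in spot_in(c,n)][:4])
s,p,M=st();print(s['t'],p,M,s['force'],s['width'])
E
```

```text
side -0.10063000221191182 496.3683195093014 [ 0.1823 -0.7894  0.6627]
cup_small [([0.722, -0.328, 0.098], 0.6), ([0.522, -0.126, 0.026], 0.57)]
cup_middle [([0.457, -0.334, 0.024], 0.88), ([0.632, -0.034, 0.152], 0.41)]
cup_large [([0.539, 0.144, 0.047], 0.87), ([0.46, -0.339, 0.025], 0.74), ([0.523, -0.131, 0.024], 0.26)]
block_small [([0.452, 0.326, 0.037], 0.87)]
block_middle [([0.468, 0.246, 0.037], 0.82)]
block_large [([0.477, 0.115, 0.042], 0.9)]
canister [([0.616, -0.06, 0.092], 0.74), ([0.362, -0.246, 0.101], 0.64), ([0.34, -0.09, 0.111], 0.63), ([0.704, 0.226, 0.08], 0.59)]
mug [([0.753, 0.109, 0.08], 0.56)]
jug [([0.721, -0.326, 0.097], 0.6)]
tray [([0.474, 0.106, 0.014], 0.72)]
pump_top [([0.627, -0.042, 0.148], 0.74), ([0.475, 0.105, 0.017], 0.71), ([0.372, -0.217, 0.146], 0.56), ([0.35, -0.068, 0.147], 0.55)]
top -0.06353793751173172 501.5675507850724 [0.4352 0.0057 1.1546]
cup_small [([0.522, -0.127, 0.034], 0.82), ([0.463, 0.33, 0.043], 0.42)]
cup_middle [([0.459, -0.339, 0.019], 0.94)]
cup_large [([0.538, 0.15, 0.022], 0.7)]
block_small [([0.464, 0.334, 0.04], 0.72)]

[... 212 characters left out ...]
, 0.91), ([0.628, -0.029, 0.117], 0.78), ([0.36, -0.061, 0.119], 0.72), ([0.774, -0.088, 0.118], 0.6)]
mug [([0.763, 0.118, 0.039], 0.7)]
jug []
tray []
pump_top [([0.785, -0.094, 0.149], 0.82), ([0.632, -0.027, 0.149], 0.79), ([0.715, 0.26, 0.145], 0.76), ([0.352, -0.059, 0.147], 0.63)]
wrist 0.010340940581374173 338.3900840072933 [0.2223 0.6149 0.3839]
cup_small []
cup_middle []
cup_large []
block_small [([0.399, 0.369, 0.027], 0.49)]
block_middle []
block_large []
canister []
mug []
jug []
tray [([0.412, 0.375, 0.012], 0.92)]
pump_top []
1.8 [0.2879 0.5827 0.2226] [[-0.     -0.8966  0.4429]
 [-0.0001  0.4429  0.8966]
 [-1.     -0.     -0.0001]] [-0.1209  0.4737  0.1692] 0.9988948774339099
```

View pics/top0.png

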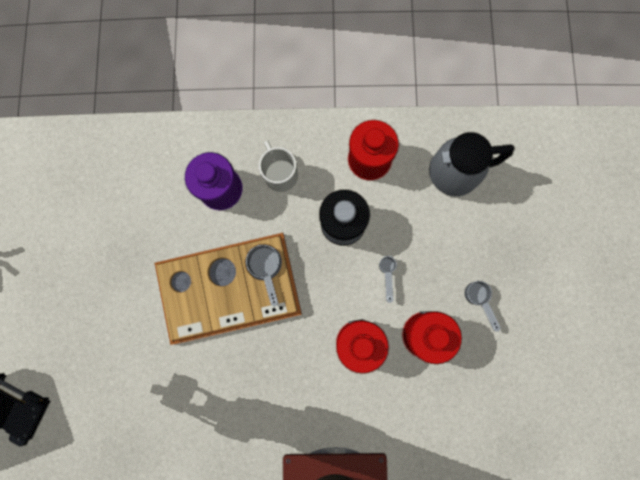

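View pics/side0.png

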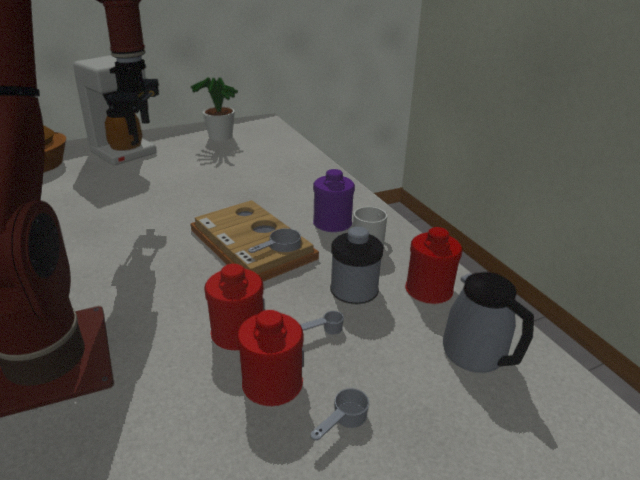

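View pics/wrist0.png

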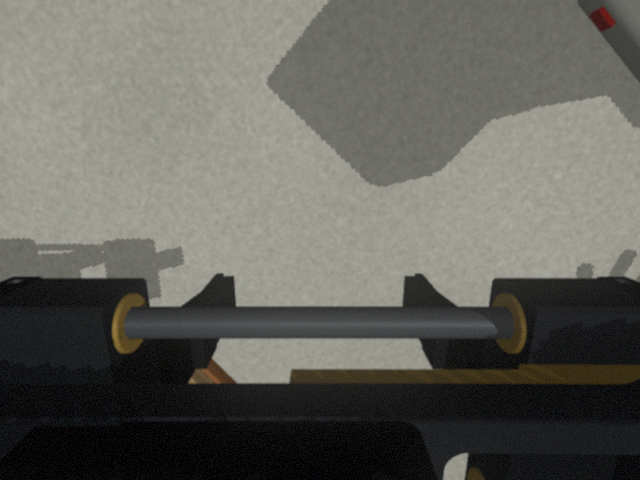

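```bash
python3 - <<'E'
from h import *
t=cv2.imread('pics/top0.png');s=cv2.imread('pics/side0.png')
def up(i,x,y,w,h,k):return cv2.resize(i[y:y+h,x:x+w],None,fx=k,fy=k,interpolation=cv2.INTER_CUBIC)
a=up(t,370,240,140,100,5);b=up(t,145,225,160,120,5)
c=up(s,290,300,90,150,4);d=up(s,185,195,140,90,5)
cv2.imwrite('pics/a.png',a);cv2.imwrite('pics/b.png',b);cv2.imwrite('pics/c.png',c);cv2.imwrite('pics/d.png',d)
E
```

```text
(no output)
```

View pics/a.png

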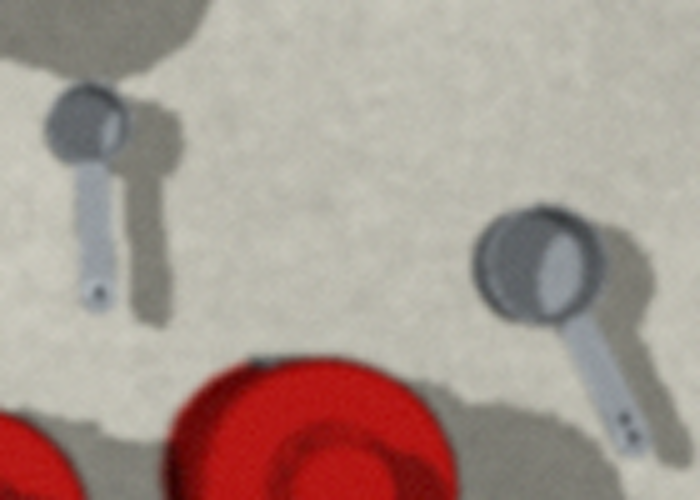

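View pics/b.png

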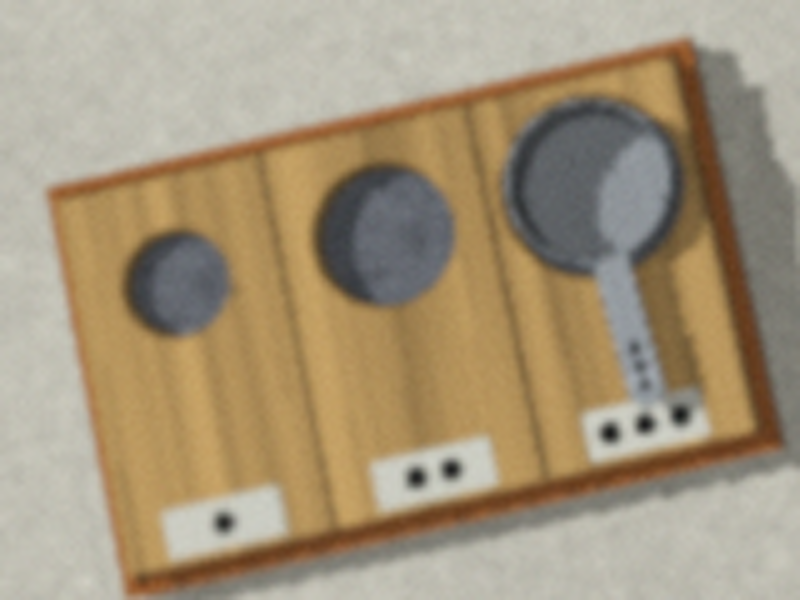

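View pics/c.png

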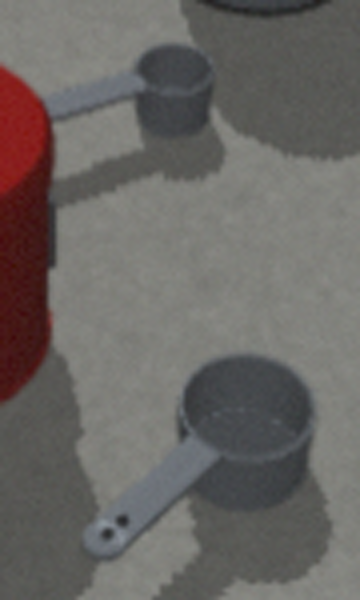

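View pics/d.png

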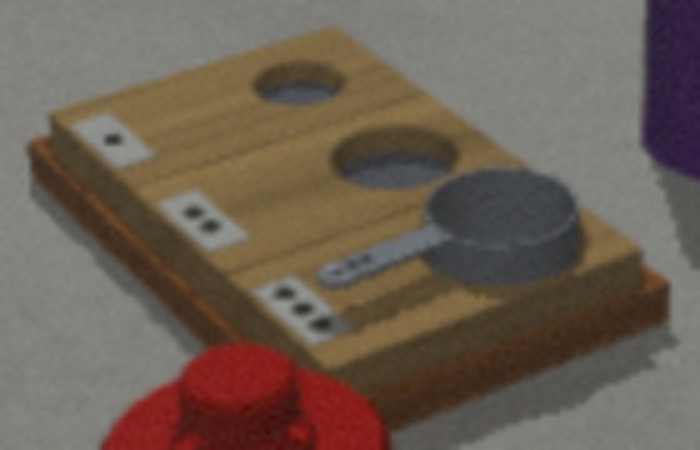

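```bash
python3 - <<'E'
from h import *
np.set_printoptions(precision=4,suppress=True)
ft=grab_frame('top');fs=grab_frame('side')
q=lambda x,y,k,ox,oy:((x+.5)/k-.5+ox,(y+.5)/k-.5+oy)
T={'small':q(89,124,5,370,240),'middle':q(545,265,5,370,240),'ms_end':q(635,452,5,370,240),'ps':q(178,283,5,145,225),'pm':q(386,235,5,145,225),'ls':q(223,522,5,145,225),'lm':q(434,473,5,145,225),'ll':q(645,424,5,145,225),'pump':(344.5,211)}
S={'small':q(174,71,4,290,300),'middle':q(250,408,4,290,300),'ms_end':q(100,538,4,290,300),'ps':q(299,83,5,185,195),'pm':q(395,157,5,185,195),'ls':q(113,140,5,185,195),'lm':q(202,219,5,185,195),'ll':q(303,309,5,185,195),'pump':(358.5,233.5)}
for k in T:
    r=[px2ray(ft,*T[k]),px2ray(fs,*S[k])];p=tri(r);print(k,p,'res',[np.linalg.norm(np.cross(p-o,d)) for o,d in r],proj(ft,p)-T[k])
    for z in {'small':[.03],'middle':[.034],'ms_end':[.034],'pump':[.148]}.get(k,[.04]):print('   atz',z,atz(ft,*T[k],z),atz(fs,*S[k],z))
e=atz(ft,*q(98,311,5,370,240),.03);print('small end',e)
# networks: pump mask
for c,f in (('top',ft),('side',fs)):
    for d in cut_out(c,'pump_top')[:4]:
        y,x=np.nonzero(d['pixels']);print(c,round(d['conf'],2),x.mean(),y.mean(),x.min(),x.max(),y.min(),y.max())
E
```

```text
small [ 0.5331 -0.1248  0.0236] res [np.float64(0.0005608486595420706), np.float64(0.0005608486595421685)] [ 0.0884 -0.2318]
   atz 0.03 [ 0.532  -0.1239  0.03  ] [ 0.5302 -0.1316  0.03  ]
middle [ 0.4667 -0.328   0.0268] res [np.float64(0.0012698721983345341), np.float64(0.0012698721983345322)] [ 0.21   -0.5256]
   atz 0.034 [ 0.4653 -0.3253  0.034 ] [ 0.4647 -0.3335  0.034 ]
ms_end [ 0.3836 -0.3632  0.0312] res [np.float64(0.001800111917837336), np.float64(0.0018001119178372967)] [ 0.2575 -0.7695]
   atz 0.034 [ 0.382  -0.3616  0.034 ] [ 0.3844 -0.3656  0.034 ]
ps [0.5005 0.3428 0.0356] res [np.float64(3.325077589423721e-05), np.float64(3.3250775894037016e-05)] [ 0.0046 -0.0142]
   atz 0.04 [0.5002 0.3415 0.04  ] [0.4983 0.3349 0.04  ]
pm [0.5211 0.2484 0.0356] res [np.float64(0.00023829204656718002), np.float64(0.00023829204656716386)] [ 0.0332 -0.1012]
   atz 0.04 [0.5205 0.2475 0.04  ] [0.519  0.2411 0.04  ]
ls [0.394  0.3204 0.0362] res [np.float64(0.00024965594737620715), np.float64(0.0002496559473761886)] [ 0.0316 -0.1099]
   atz 0.04 [0.3939 0.3194 0.04  ] [0.393  0.3135 0.0
[... 361 characters left out ...]
pump [ 0.6352 -0.0268  0.138 ] res [np.float64(0.0008381568955379775), np.float64(0.0008381568955380351)] [ 0.1591 -0.3754]
   atz 0.148 [ 0.6325 -0.0261  0.148 ] [ 0.6275 -0.0413  0.148 ]
small end [ 0.4484 -0.1255  0.03  ]
top 0.85 375.25079365079364 138.63174603174602 365 385 129 148
top 0.77 344.6631016042781 211.07219251336898 334 355 201 222
top 0.75 205.56160458452723 172.59598853868195 195 216 162 182
top 0.58 363.2083333333333 347.60185185185185 352 374 336 359
side 0.75 334.0 175.0 326 342 169 181
side 0.61 268.6774193548387 321.6332767402377 255 282 309 334
side 0.56 232.2640586797066 273.87775061124694 221 244 264 284
side 0.53 438.0171821305842 235.03780068728523 428 448 227 243
```

```bash
python3 -m jog '[1,0,-0.9,-0.3,-0.91, 1,0,-0.9,-0.3,-0.91, 1,0,-0.9,-0.3,-0.91, 1,0,-0.9,-0.3,-0.91, 1,0,-0.9,-0.3,-0.91, 1,0,-0.7,-0.7,0, 1,0,-0.7,-0.7,0, 1,0,-0.7,-0.7,0]'
cat > w.py <<'E'
from h import *
import sys
np.set_printoptions(precision=4,suppress=True)
s,p,M=st();print('t',s['t'],'p',p,'jawang',np.degrees(np.arctan2(M[1,2],M[0,2])),'F',np.round(s['force'],1),'w',s['width'],'q',np.round(s['joints'],2))
if len(sys.argv)>3:
    d=np.array([float(a) for a in sys.argv[1:4]])-p;print('tool delta mm',1000*M.T@d,'rows25',M.T@d/.025)
E
python3 w.py 0.6 0.26 0.223
```

```text
t: 2.67
tcp_pos: [0.439, 0.4694, 0.2218]
tcp_rot: [-1.247, 1.183, 1.254]
force: [-0.0, 0.6, 1.1]
width: 0.481
t 2.6667 p [0.439  0.4694 0.2218] jawang 93.18569168279974 F [-0.   0.6  1.1] w 0.4805146374573009 q [-0.93  0.32  0.06  1.49 -0.02  1.34  0.76]
tool delta mm [  -2.2957 -149.0695 -218.032 ] rows25 [-0.0918 -5.9628 -8.7213]
```

```bash
python3 -m jog '[1,0,-0.75,-1,0, 1,0,-0.75,-1,0, 1,0,-0.75,-1,0, 1,0,-0.75,-1,0, 1,0,-0.75,-1,0, 1,0,-0.75,-1,0, 1,0,-0.75,-1,0, 1,0,-0.75,-1,0]'
python3 w.py 0.6 0.26 0.223; python3 -c "
from h import *
f=snap('wrist','w1.png')"
```

```text
t: 3.33
tcp_pos: [0.6061, 0.2709, 0.2211]
tcp_rot: [-1.249, 1.179, 1.257]
force: [0.5, 0.7, -1.3]
width: 0.009
t 3.3333 p [0.6061 0.2709 0.2211] jawang 93.4312012283829 F [ 0.5  0.7 -1.3] w 0.008913763515877136 q [-0.62  0.36  0.18  1.44 -0.07  1.35  1.2 ]
tool delta mm [ -1.9165   6.7845 -10.4543] rows25 [-0.0767  0.2714 -0.4182]
```

View pics/w1.png

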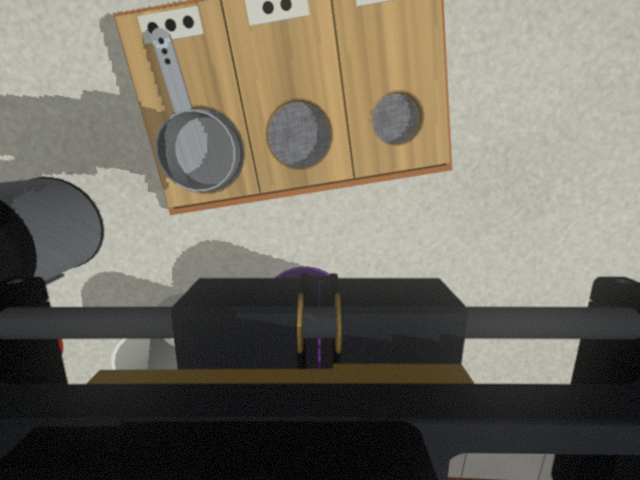

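```bash
cat > m1.py <<'E'
from h import *
np.set_printoptions(precision=4,suppress=True)
f=snap('wrist','w2.png');print(np.array(f['camera_from_world']))
g=cv2.cvtColor(f['color'],cv2.COLOR_RGB2HSV)
import pickle;pickle.dump(f,open('w2.pkl','wb'))
cv2.imwrite('pics/w2c.png',cv2.resize(f['color'][0:220,110:470,::-1],None,fx=2.2,fy=2.2,interpolation=cv2.INTER_CUBIC))
sat=g[:,:,1];m=(sat<70).astype(np.uint8)
n,l,s,c=cv2.connectedComponentsWithStats(m)
for i in range(1,n):
    if 150<s[i,4]<6000 and s[i,1]<220:print(i,s[i],c[i],atz(f,*c[i],.04))
E
python3 m1.py
```

```text
[[-0.052   0.9986 -0.0001 -0.2311]
 [ 0.9637  0.0502  0.262  -0.6316]
 [ 0.2617  0.0136 -0.9651  0.2247]
 [ 0.      0.      0.      1.    ]]
3 [254   0  64  21 956] [282.2406   7.4644] [0.4194 0.2211 0.04  ]
4 [ 381   87   47   52 1884] [404.0202 112.4427] [0.4997 0.3383 0.04  ]
5 [ 276   97   63   66 3275] [307.1658 129.7573] [0.52   0.2473 0.04  ]
```

View pics/w2c.png

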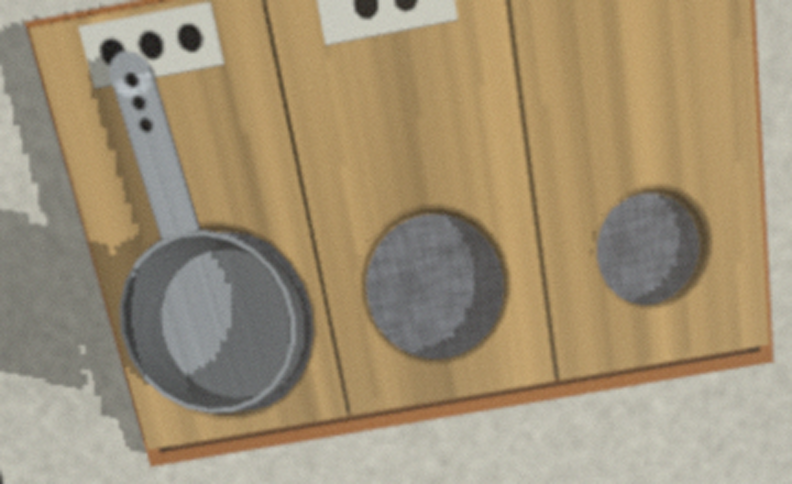

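```bash
python3 - <<'E'
from h import *
import pickle;f=pickle.load(open('w2.pkl','rb'))
np.set_printoptions(precision=4,suppress=True)
q=lambda x,y:((x+.5)/2.2-.5+110,(y+.5)/2.2-.5)
P={k:atz(f,*q(*v),.04) for k,v in dict(pm=(436,283),ps=(653,246),a=(265,0),b=(350,413),c=(508,0),d=(557,381),e=(753,0),g=(770,350)).items()}
print(P)
for a,b in ('ab','cd'):
    d=P[b]-P[a];print(np.degrees(np.arctan2(d[1],d[0])))
d=P['ps']-P['pm'];print(np.linalg.norm(d),np.degrees(np.arctan2(-d[0],d[1])))
ft=grab_frame('top')
for k,v in (('ps',(180.3,281.2)),('pm',(221.8,271.6))):
    print(k,tri([px2ray(ft,*v),px2ray(f,*q(*{'pm':(436,283),'ps':(653,246)}[k]))]))
for k in ['block_small','block_middle']:print(k,spot_in('wrist',k)[:2])
E
python3 w.py 0.633 -0.027 0.223
```

```text
{'pm': array([0.5187, 0.248 , 0.04  ]), 'ps': array([0.4988, 0.3406, 0.04  ]), 'a': array([0.416 , 0.1756, 0.04  ]), 'b': array([0.577 , 0.2112, 0.04  ]), 'c': array([0.4109, 0.2719, 0.04  ]), 'd': array([0.5578, 0.3043, 0.04  ]), 'e': array([0.4061, 0.369 , 0.04  ]), 'g': array([0.5394, 0.3979, 0.04  ])}
12.487685663546085
12.43818841352569
0.09476143269993952 12.105356561416654
ps [0.4997 0.3387 0.0482]
pm [0.5196 0.2476 0.0417]
block_small [{'xyz': [0.4732, 0.3348, 0.0378], 'conf': 0.58}]
block_middle [{'xyz': [0.4877, 0.2377, 0.0404], 'conf': 0.86}]
t 3.5833 p [0.6049 0.2727 0.2208] jawang 93.42863077016945 F [-0.2  1.5  0.3] w 0.006585143104811056 q [-0.62  0.36  0.18  1.44 -0.07  1.35  1.19]
tool delta mm [  -3.7728  -10.0849 -300.8348] rows25 [ -0.1509  -0.4034 -12.0334]
```

```bash
python3 -m jog '[1,0,0,-1,0, 1,0,0,-1,0, 1,0,0,-1,0, 1,0,0,-1,0, 1,0,0,-1,0, 1,0,0,-1,0, 1,0,0,-1,0, 1,0,0,-1,0]'
python3 w.py 0.633 -0.027 0.223
```

```text
t: 4.25
tcp_pos: [0.6118, 0.0914, 0.2182]
tcp_rot: [-1.265, 1.156, 1.291]
force: [0.5, 0.0, 0.8]
width: 0.004
t 4.25 p [0.6118 0.0914 0.2182] jawang 95.4813913858309 F [0.5 0.  0.8] w 0.003994601330328358 q [-0.41  0.28  0.25  1.56 -0.09  1.32  1.52]
tool delta mm [  -6.6835   -9.7949 -119.782 ] rows25 [-0.2673 -0.3918 -4.7913]
```

```bash
python3 -m jog '[1,0,-0.1,-1,0.2, 1,0,-0.1,-1,0.2, 1,0,-0.1,-1,0, 1,0,-0.1,-1,0, 1,0,0,-0.7,0, 1,0,0,0,0, 1,0,0,0,0, 1,0,0,0,0]'
python3 w.py 0.633 -0.027 0.16; python3 -c "
from h import *
f=snap('wrist','w3.png')"
```

```text
t: 4.92
tcp_pos: [0.6286, -0.0208, 0.2173]
tcp_rot: [-1.241, 1.168, 1.27]
force: [-0.6, 0.1, -0.6]
width: 0.006
t 4.9167 p [ 0.6286 -0.0208  0.2173] jawang 93.76419554411723 F [-0.6  0.1 -0.6] w 0.006146986957084587 q [-0.28  0.3   0.31  1.53 -0.11  1.33  1.69]
tool delta mm [57.1076 -4.2215 -7.5822] rows25 [ 2.2843 -0.1689 -0.3033]
```

View pics/w3.png

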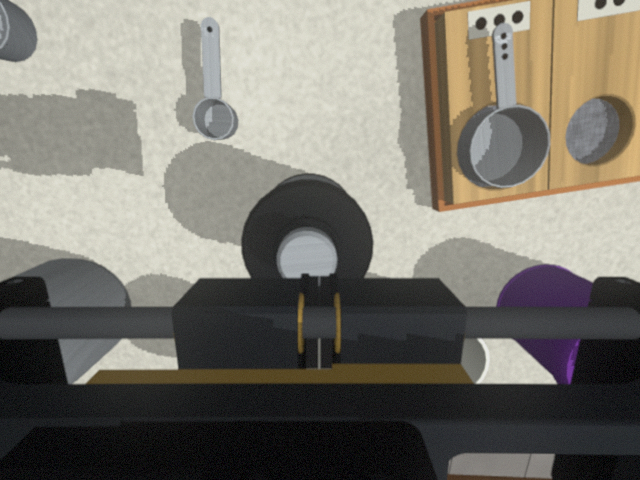

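```bash
python3 - <<'E'
from h import *
np.set_printoptions(precision=4,suppress=True)
f=grab_frame('wrist');ft=grab_frame('top')
print(atz(f,306.5,257,.148), tri([px2ray(f,306.5,257),px2ray(ft,344.5,211)]))
import pickle;pickle.dump(f,open('w3.pkl','wb'))
cv2.imwrite('pics/w3c.png',cv2.resize(f['color'][0:160,150:290,::-1],None,fx=4,fy=4,interpolation=cv2.INTER_CUBIC))
for d in cut_out('wrist','pump_top')[:2]:
    y,x=np.nonzero(d['pixels']);print(d['conf'],x.mean(),y.mean(),x.min(),x.max(),y.min(),y.max())
E
```

```text
[ 0.6298 -0.0269  0.148 ] [ 0.6369 -0.0268  0.1255]
0.89 304.65131056393966 253.38363780778397 275 335 227 277
0.32 15.38903960933261 32.27075420510038 0 36 0 61
```

View pics/w3c.png

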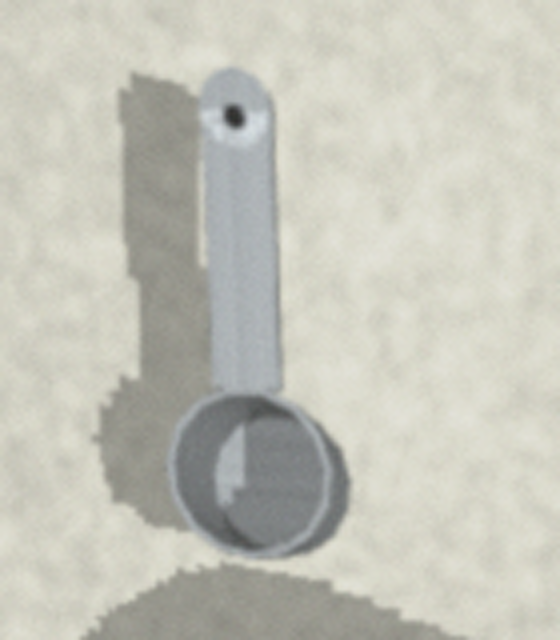

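```bash
python3 -m jog '[1,0.9,-0.1,-0.25,0, 1,0.9,0,0,0, 1,0.5,0,0,0, 1,0.3,0,0,0, 1,0.3,0,0,0, 1,0.2,0,0,0, 1,0.2,0,0,0, 1,0,0,0,0]'
python3 w.py 0.633 -0.027 0.16
```

```text
t: 5.78
tcp_pos: [0.6339, -0.021, 0.1381]
tcp_rot: [-1.249, 1.158, 1.27]
force: [-5.3, -0.9, 8.1]
width: 0.007
t 5.7833 p [ 0.6339 -0.021   0.1381] jawang 94.17757449911522 F [-5.3 -0.9  8.1] w 0.007441653222120051 q [-0.26  0.36  0.3   1.62 -0.14  1.17  1.72]
tool delta mm [-22.0624   1.2626  -5.4967] rows25 [-0.8825  0.0505 -0.2199]
```

```bash
python3 -m jog '[1,0.2,0,-0.1,0, 1,0.25,0,0,0, 1,0.25,0,0,0, 1,0.25,0,0,0, 1,0.25,0,0,0, 1,0.25,0,0,0, 1,0.25,0,0,0, 1,0.25,0,0,0]'
python3 w.py 0.633 -0.027 0.16
```

```text
t: 6.45
tcp_pos: [0.6348, -0.0212, 0.1365]
tcp_rot: [-1.246, 1.136, 1.264]
force: [-24.3, -0.8, 46.6]
width: 0.01
t 6.45 p [ 0.6348 -0.0212  0.1365] jawang 94.17243816524396 F [-24.3  -0.8  46.6] w 0.010334485573440518 q [-0.26  0.35  0.3   1.64 -0.15  1.15  1.73]
tool delta mm [-23.6919   1.7901  -4.8331] rows25 [-0.9477  0.0716 -0.1933]
```

```bash
python3 -m jog '[1,-0.4,0,0,0, 1,-0.6,0,0,0, 1,-0.8,0,0,0, 1,-0.8,0,0,0, 1,-0.4,0,0,0, 0.3,-0.2,0,0,0, 0.3,0,0,0,0, 0.3,0,0,0,0]'
python3 w.py 0.6 -0.125 0.2;python3 - <<'E'
from h import *
import pickle;f=pickle.load(open('w3.pkl','rb'))
np.set_printoptions(precision=4,suppress=True)
q=lambda x,y:((x+.5)/4-.5+150,(y+.5)/4-.5)
c=atz(f,*q(251,472),.03);e=atz(f,*q(233,66),.03);a=atz(f,*q(238,120),.03);b=atz(f,*q(248,370),.03)
print(c,e,np.linalg.norm(c-e));
for u,v in((e,c),(a,b)):
    d=v-u;print(np.degrees(np.arctan2(d[1],d[0])))
ft=grab_frame('top')
print(tri([px2ray(f,*q(251,472)),px2ray(ft,387.4,264.4)]))
snap('top','t1.png')
f=snap('wrist','w4.png')
pickle.dump(f,open('w4.pkl','wb'))
cv2.imwrite('pics/w4c.png',cv2.resize(f['color'][0:160,150:290,::-1],None,fx=4,fy=4,interpolation=cv2.INTER_CUBIC))
E
```

```text
t: 7.12
tcp_pos: [0.635, -0.0221, 0.2271]
tcp_rot: [-1.249, 1.125, 1.26]
force: [-0.3, -0.2, 0.2]
width: 0.152
t 7.1167 p [ 0.635  -0.0221  0.2271] jawang 94.29132558030535 F [-0.3 -0.2  0.2] w 0.15224541986688434 q [-0.26  0.29  0.31  1.53 -0.13  1.31  1.71]
tool delta mm [  22.2405   43.3129 -100.8534] rows25 [ 0.8896  1.7325 -4.0341]
[ 0.5319 -0.1253  0.03  ] [ 0.4464 -0.1279  0.03  ] 0.08559928505013827
1.7335917130522507
1.4762400767012078
[ 0.532  -0.1236  0.0349]
```

View pics/w4.png

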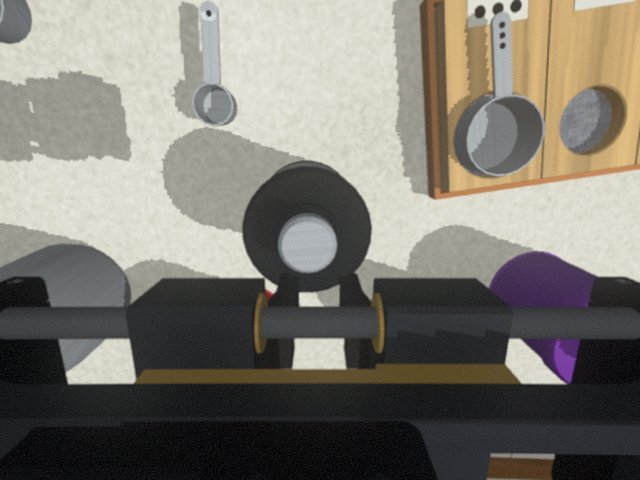

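```bash
python3 - <<'E'
from h import *
import pickle;f=pickle.load(open('w3.pkl','rb'))
np.set_printoptions(precision=4,suppress=True)
q=lambda x,y:((x+.5)/4-.5+150,(y+.5)/4-.5)
for z in (.03,.05):
  P=[atz(f,*q(*v),z) for v in((171,470),(330,472),(252,388),(250,555),(233,66),(210,250),(278,250))]
  n=np.linalg.norm;print(z,'w',n(P[0]-P[1]),'l',n(P[2]-P[3]),'handle',n(P[4]-P[2]),'tot',n(P[4]-P[3]),'hw',n(P[5]-P[6]))
# large cup in w3 full image: rim x 460..548? 
f4=pickle.load(open('w4.pkl','rb'))
P=[atz(f4,*v,.058) for v in((454,133),(543,133),(501,15))];print(np.linalg.norm(P[0]-P[1]))
E
```

```text
0.03 w 0.03803027246517074 l 0.03805982514143708 handle 0.06679078278922597 tot 0.10478303768195149 hw 0.015646050524141558
0.05 w 0.03585030123824545 l 0.03587815989604282 handle 0.06296220162831846 tot 0.09877666453735519 hw 0.014749187637111616
0.08436274170840857
```

View pics/w4c.png

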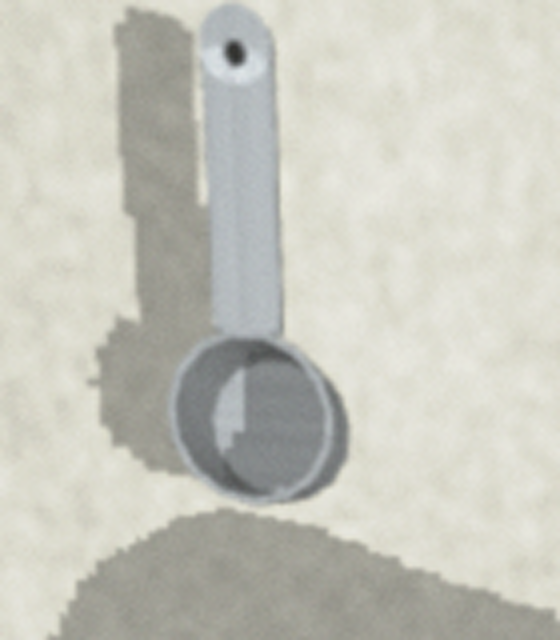

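```bash
python3 -m jog '[0.3,0,0.9,-0.6,0.2, 0.3,0,0.9,-0.6,0.2, 0.3,0,0.9,-0.6,0.1, 0.3,0,0.9,-0.6,0, 0.3,0,0.9,-0.6,0, 0.3,0,0.7,-0.5,0, 0.3,0,0.5,-0.3,0, 0.3,0,0,0,0]'
python3 w.py 0.483 -0.126 0.1
python3 - <<'E'
from h import *
f=snap('wrist','w5.png');snap('side','s5.png')
E
```

```text
t: 7.93
tcp_pos: [0.4865, -0.124, 0.2096]
tcp_rot: [-1.203, 1.162, 1.235]
force: [0.4, 0.5, 1.1]
width: 0.696
t 7.9333 p [ 0.4865 -0.124   0.2096] jawang 91.3037423033803 F [0.4 0.5 1.1] w 0.6964941258765981 q [-0.18  0.03  0.38  1.85 -0.05  1.26  1.81]
tool delta mm [109.3637   4.8666  -6.0716] rows25 [ 4.3745  0.1947 -0.2429]
```

View pics/w5.png

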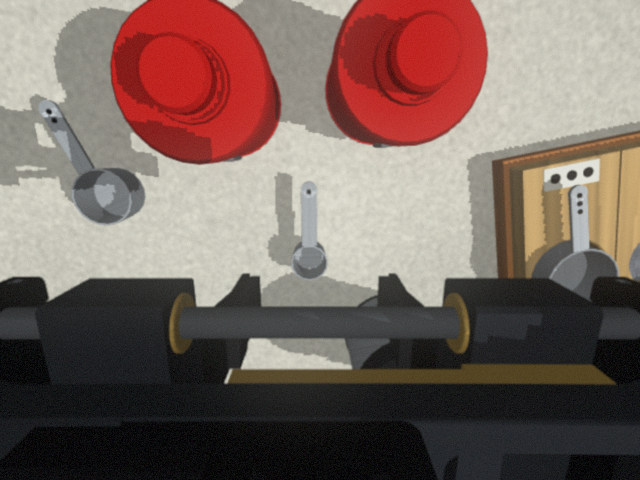

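```bash
python3 - <<'E'
from h import *
import pickle
np.set_printoptions(precision=4,suppress=True)
s,p,M=st();print(M)
f=grab_frame('wrist');pickle.dump(f,open('w5.pkl','wb'))
cv2.imwrite('pics/w5c.png',cv2.resize(f['color'][170:290,250:370,::-1],None,fx=5,fy=5,interpolation=cv2.INTER_CUBIC))
cv2.imwrite('pics/w5d.png',cv2.resize(f['color'][80:240,20:180,::-1],None,fx=3.7,fy=3.7,interpolation=cv2.INTER_CUBIC))
E
```

```text
[[ 0.0127 -0.9996 -0.0252]
 [ 0.0383 -0.0247  0.999 ]
 [-0.9992 -0.0137  0.038 ]]
```

View pics/w5c.png

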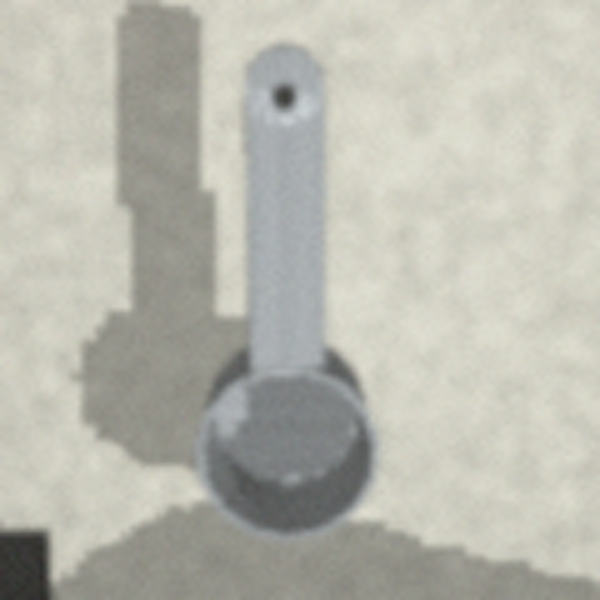

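View pics/w5d.png

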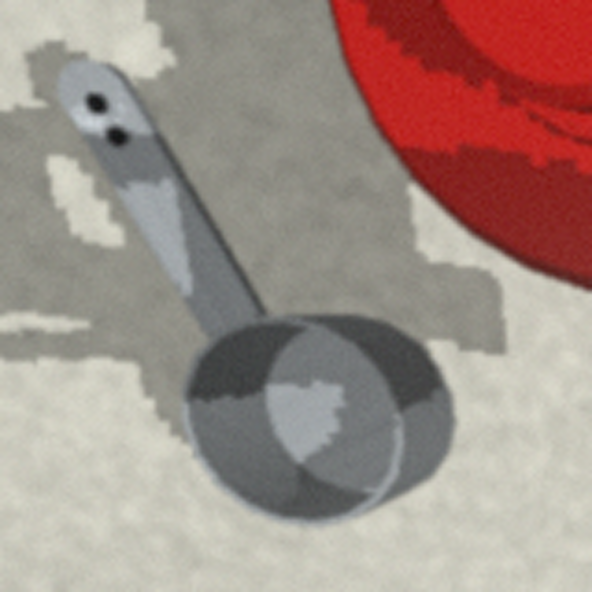

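```bash
python3 - <<'E'
from h import *
import pickle
np.set_printoptions(precision=4,suppress=True)
f=pickle.load(open('w5.pkl','rb'))
q=lambda x,y:((x+.5)/5-.5+250,(y+.5)/5-.5+170)
q2=lambda x,y:((x+.5)/3.7-.5+20,(y+.5)/3.7-.5+80)
ang=lambda a,b:np.degrees(np.arctan2(b[1]-a[1],b[0]-a[0]))
c,e,a,b=[atz(f,*q(*v),.03) for v in((288,451),(285,42),(286,150),(289,340))]
print('small',c,e,np.linalg.norm(c-e),ang(e,c),ang(a,b))
f3=pickle.load(open('w3.pkl','rb'))
print('tri',tri([px2ray(f,*q(288,451)),px2ray(f3,*[(251.5)/4-.5+150,472.5/4-.5])]))
c,e,a,b=[atz(f,*q2(*v),.034) for v in((294,420),(80,62),(107,118),(235,325))]
print('mid',c,e,np.linalg.norm(c-e),ang(e,c),ang(a,b))
E
```

```text
small [ 0.5309 -0.1261  0.03  ] [ 0.4453 -0.128   0.03  ] 0.08562791826506601 1.3118654859007852 1.7957437227287423
tri [ 0.5318 -0.126   0.0275]
mid [ 0.464  -0.3279  0.034 ] [ 0.379  -0.3646  0.034 ] 0.09256584937062849 23.343449164099262 24.30217123888839
```

```bash
python3 -m jog '[0.35,0.8,0.1,-0.15,0, 0.35,0.9,0,-0.05,0, 0.35,0.9,0,-0.05,0, 0.35,0.9,0,-0.05,0, 0.35,0.9,0,-0.05,0, 0.35,0.8,0,-0.05,0, 0.35,0.4,0,0,0, 0.35,0,0,0,0]'
python3 w.py 0.4825 -0.127 0.016
```

```text
t: 8.75
tcp_pos: [0.4979, -0.1183, 0.0633]
tcp_rot: [-1.218, 1.151, 1.243]
force: [-0.4, -0.4, 0.2]
width: 0.649
t 8.75 p [ 0.4979 -0.1183  0.0633] jawang 92.25419736605589 F [-0.4 -0.4  0.2] w 0.6490717468902497 q [-0.16  0.2   0.37  2.   -0.14  0.95  1.9 ]
tool delta mm [46.67   16.5834 -9.7845] rows25 [ 1.8668  0.6633 -0.3914]
```

```bash
python3 -m jog '[0.35,0,0.4,-0.25,0, 0.35,0,0.25,-0.15,0, 0.35,0.3,0.1,-0.05,0, 0.35,0.3,0.05,-0.05,0, 0.35,0.3,0,0,0, 0.35,0.2,0,0,0, 0.35,0,0,0,0, 0.35,0,0,0,0]'
python3 w.py 0.4825 -0.127 0.016
```

```text
t: 9.42
tcp_pos: [0.4801, -0.1316, 0.0358]
tcp_rot: [-1.221, 1.147, 1.239]
force: [-0.5, -0.0, 1.1]
width: 0.653
t 9.4167 p [ 0.4801 -0.1316  0.0358] jawang 92.31916263524592 F [-0.5 -0.   1.1] w 0.6531910639158238 q [-0.13  0.21  0.38  2.06 -0.16  0.88  1.95]
tool delta mm [20.047  -2.1234  3.7684] rows25 [ 0.8019 -0.0849  0.1507]
```

```bash
python3 -m jog '[0.35,0,-0.1,0.15,0, 0.35,0.25,0,0,0, 0.35,0.25,0,0,0, 0.35,0.2,0,0,0, 0.35,0.1,0,0,0, 0.35,0,0,0,0, 0.35,0,0,0,0, 0.35,0,0,0,0]'
python3 w.py 0.4825 -0.127 0.016;python3 - <<'E'
from h import *
f=snap('wrist','w6.png')
E
```

```text
t: 10.08
tcp_pos: [0.4838, -0.1259, 0.0138]
tcp_rot: [-1.222, 1.146, 1.24]
force: [-0.2, 0.1, 0.1]
width: 0.652
t 10.0833 p [ 0.4838 -0.1259  0.0138] jawang 92.38546984106188 F [-0.2  0.1  0.1] w 0.6515856289192622 q [-0.13  0.25  0.37  2.07 -0.18  0.83  1.95]
tool delta mm [-2.2589  1.2513 -0.9192] rows25 [-0.0904  0.0501 -0.0368]
```

View pics/w6.png

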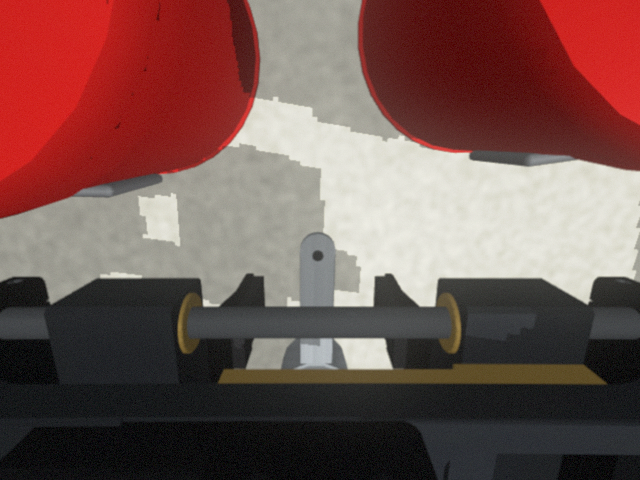

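```bash
python3 -m jog '[0.35,-0.12,0.05,0,0, 0.5,0,0,0,0, 0.8,0,0,0,0, 1,0,0,0,0, 1,0,0,0,0, 1,0,0,0,0, 1,0,0,0,0, 1,0,0,0,0]'
python3 w.py 0.4825 -0.127 0.016
```

```text
t: 10.8
tcp_pos: [0.483, -0.1264, 0.0183]
tcp_rot: [-1.223, 1.145, 1.238]
force: [0.7, -0.7, 0.1]
width: 0.204
t 10.8 p [ 0.483  -0.1264  0.0183] jawang 92.36682631039477 F [ 0.7 -0.7  0.1] w 0.20351377638801119 q [-0.13  0.24  0.37  2.07 -0.17  0.84  1.95]
tool delta mm [ 2.2291  0.6033 -0.6282] rows25 [ 0.0892  0.0241 -0.0251]
```

```bash
python3 -m jog '[1,-0.3,0,0,0, 1,-0.6,0,0,0, 1,-0.8,0,0,0, 1,-0.8,0,0,0, 1,-0.8,0,0,0, 1,-0.8,0,0,0, 1,-0.8,0,0,0, 1,-0.4,0,0,0]'
python3 w.py 0.4517 0.330 0.2;python3 - <<'E'
from h import *
f=snap('wrist','w7.png');f=snap('side','s7.png')
E
```

```text
t: 11.47
tcp_pos: [0.4764, -0.1317, 0.1562]
tcp_rot: [-1.219, 1.152, 1.243]
force: [0.3, 0.2, 0.0]
width: 0.175
t 11.4667 p [ 0.4764 -0.1317  0.1562] jawang 92.28926185091694 F [0.3 0.2 0. ] w 0.17485068297162942 q [-0.16  0.05  0.39  1.94 -0.07  1.14  1.86]
tool delta mm [-27.2036   5.7345 463.6095] rows25 [-1.0881  0.2294 18.5444]
```

View pics/w7.png

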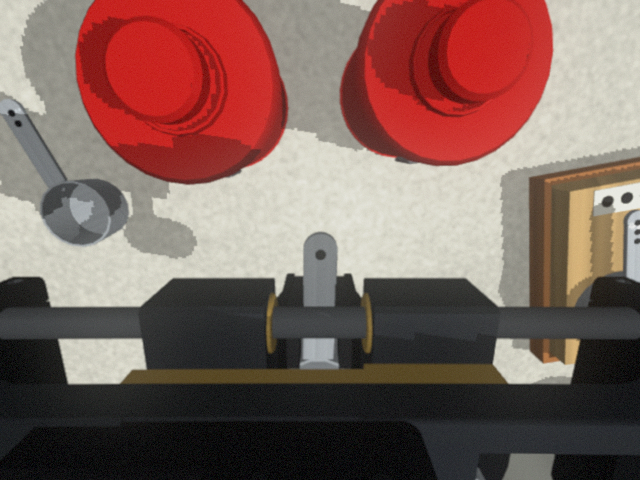

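View pics/s7.png

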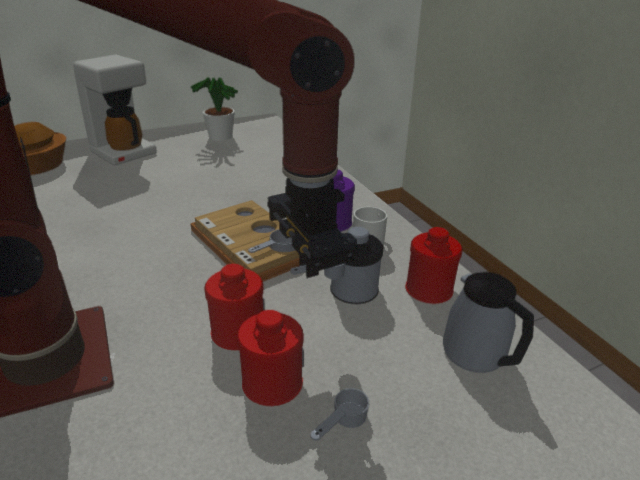

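```bash
python3 -m jog '[1,-0.8,0,0.3,0, 1,-0.6,0,0.8,0, 1,-0.2,0,1,-0.2, 1,0,0,1,-0.2, 1,0,0,1,-0.2, 1,0,0,1,-0.2, 1,0,0,1,-0.2, 1,0,0,1,-0.2]'
python3 w.py 0.4517 0.330 0.2
```

```text
t: 12.23
tcp_pos: [0.4565, 0.0451, 0.1934]
tcp_rot: [-1.303, 1.099, 1.336]
force: [1.1, -0.9, -0.8]
width: 0.175
t 12.2333 p [0.4565 0.0451 0.1934] jawang 99.15274174847411 F [ 1.1 -0.9 -0.8] w 0.1753927208178803 q [-0.36 -0.05  0.19  1.96 -0.03  1.22  1.56]
tool delta mm [  3.1961 -40.5466 282.1417] rows25 [ 0.1278 -1.6219 11.2857]
```

```bash
python3 -m jog '[1,0,-0.1,1,-0.1, 1,0,-0.1,1,0, 1,0,-0.15,1,0, 1,0,-0.15,1,0, 1,0,-0.15,1,0, 1,0,-0.15,1,0, 1,0,-0.15,1,0, 1,0,-0.15,1,0]'
python3 w.py 0.4517 0.330 0.2
```

```text
t: 12.9
tcp_pos: [0.4415, 0.2555, 0.1873]
tcp_rot: [-1.308, 1.107, 1.357]
force: [0.3, 0.6, -0.3]
width: 0.175
t 12.9 p [0.4415 0.2555 0.1873] jawang 99.91151841746266 F [ 0.3  0.6 -0.3] w 0.17498216842571215 q [-0.57  0.07 -0.02  1.85 -0.03  1.21  1.16]
tool delta mm [-10.5876 -22.804   72.0001] rows25 [-0.4235 -0.9122  2.88  ]
```

```bash
python3 -m jog '[1,-0.1,-0.2,0.8,-0.2, 1,-0.1,-0.3,0.7,-0.2, 1,0,-0.2,0.4,0, 1,0,-0.2,0.2,0, 1,0,0,0,0, 1,0,0,0,0, 1,0,0,0,0, 1,0,0,0,0]'
python3 w.py 0.4517 0.330 0.1; python3 - <<'E'
from h import *
import pickle
f=snap('wrist','w8.png');pickle.dump(f,open('w8.pkl','wb'));f=snap('side','s8.png');f=snap('top','t8.png')
E
```

```text
t: 13.57
tcp_pos: [0.449, 0.3155, 0.1836]
tcp_rot: [-1.339, 1.095, 1.398]
force: [0.1, 0.0, -1.0]
width: 0.175
t 13.5667 p [0.449  0.3155 0.1836] jawang 102.57691910630233 F [ 0.1  0.  -1. ] w 0.17523786676958755 q [-0.62  0.16 -0.06  1.76 -0.03  1.23  1.12]
tool delta mm [83.8576 -7.4314 11.299 ] rows25 [ 3.3543 -0.2973  0.452 ]
```

View pics/w8.png

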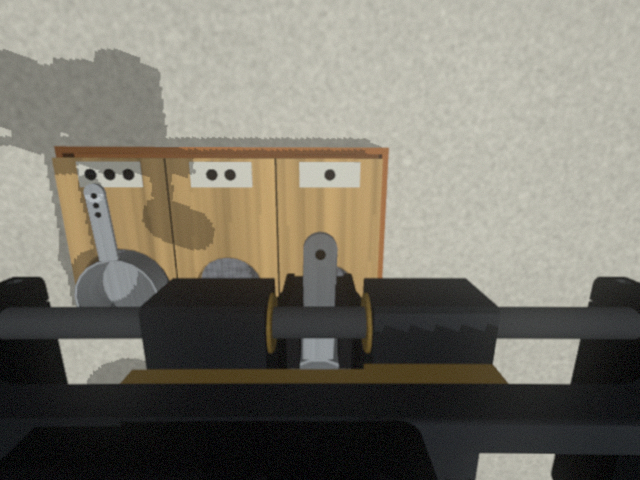

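View pics/s8.png

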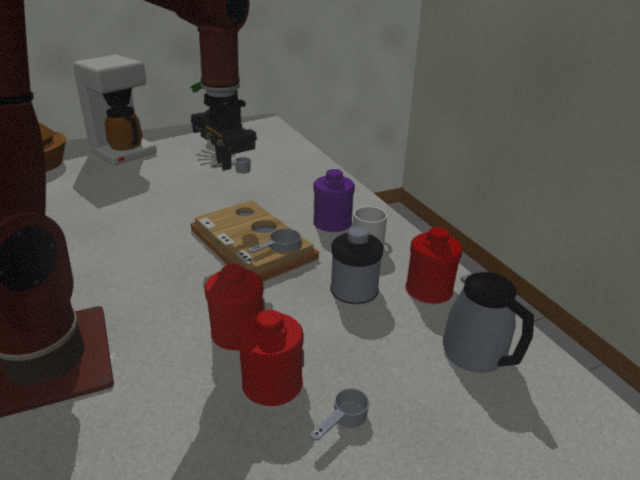

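View pics/t8.png

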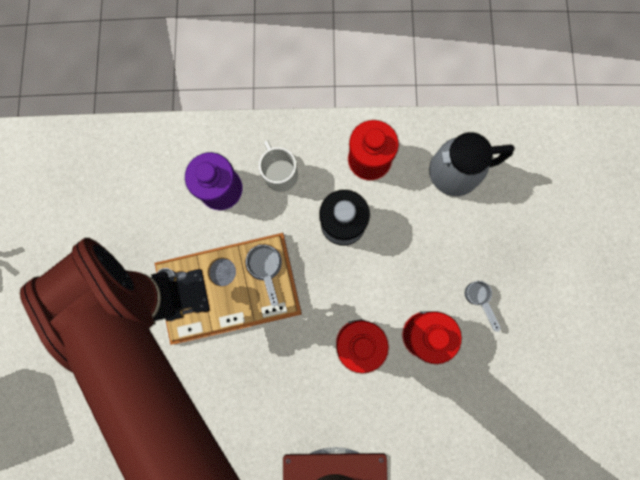

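```bash
cat > held.py <<'E'
from h import *
import pickle,sys
np.set_printoptions(precision=4,suppress=True)
# args: tip u v, point near fingers u v, handle top z above TCP (m), vis length
def held(f,p,tip,near,dz,L):
    a=atz(f,*tip,p[2]+dz);b=atz(f,*near,p[2]+dz);d=(b-a)/np.linalg.norm(b-a)
    return a,a+d*L,np.degrees(np.arctan2(d[1],d[0]))
E
python3 - <<'E'
from held import *
f=pickle.load(open('w8.pkl','rb'));s,p,M=st();print(p,M)
cv2.imwrite('pics/w8c.png',cv2.resize(f['color'][150:380,250:400,::-1],None,fx=2.6,fy=2.6,interpolation=cv2.INTER_CUBIC))
a,c,y=held(f,p,(319.5,232.5),(319.5,295),.0117,.0856);print(a,c,y,'rel',M.T@(c-p))
print('label',atz(f,329.5,175,.04))
E
```

```text
[0.4491 0.3158 0.1841] [[-0.0244 -0.9757 -0.2179]
 [ 0.0233 -0.2184  0.9756]
 [-0.9994  0.0188  0.028 ]]
[0.4135 0.3081 0.1958] [0.497  0.3268 0.1958] 12.618538583809672 rel [-0.0126 -0.0489  0.0006]
label [0.3933 0.3174 0.04  ]
```

View pics/w8c.png

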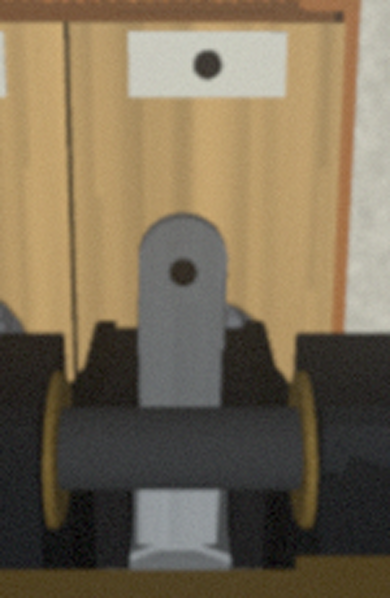

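```bash
python3 -m jog '[1,0.5,-0.15,0.3,0, 1,0.8,-0.1,0.2,0, 1,0.8,0,0,0, 1,0.7,0,0,0, 1,0.5,0,0,0, 1,0.2,0,0,0, 1,0,0,0,0, 1,0,0,0,0]'
python3 w.py 0.4517 0.330 0.0457
```

```text
t: 14.38
tcp_pos: [0.4512, 0.3345, 0.0907]
tcp_rot: [-1.338, 1.09, 1.396]
force: [-0.0, -0.5, -0.2]
width: 0.175
t 14.3833 p [0.4512 0.3345 0.0907] jawang 102.50892817422572 F [-0.  -0.5 -0.2] w 0.17481585762191607 q [-0.64  0.27 -0.07  1.83 -0.02  1.04  1.1 ]
tool delta mm [44.8932 -0.1759 -5.895 ] rows25 [ 1.7957 -0.007  -0.2358]
```

```bash
python3 -m jog '[1,0,0,-0.2,0, 1,0.3,0,-0.05,0, 1,0.3,0,0,0, 1,0.2,0,0,0, 1,0,0,0,0, 1,0,0,0,0, 1,0,0,0,0, 1,0,0,0,0]'
python3 w.py 0.4517 0.3304 0.0457;python3 - <<'E'
from h import *
import pickle
f=snap('wrist','w9.png');pickle.dump(f,open('w9.pkl','wb'))
f=snap('side','s9.png');cv2.imwrite('pics/s9c.png',cv2.resize(f['color'][120:280,180:340,::-1],None,fx=3.6,fy=3.6,interpolation=cv2.INTER_CUBIC))
E
```

```text
t: 15.05
tcp_pos: [0.4541, 0.3294, 0.0713]
tcp_rot: [-1.337, 1.086, 1.393]
force: [-0.4, -0.0, 0.5]
width: 0.177
t 15.05 p [0.4541 0.3294 0.0713] jawang 102.469864064186 F [-0.4 -0.   0.5] w 0.1772358610653827 q [-0.63  0.29 -0.06  1.86 -0.02  1.    1.11]
tool delta mm [25.6158  1.7953  0.7076] rows25 [1.0246 0.0718 0.0283]
```

View pics/w9.png

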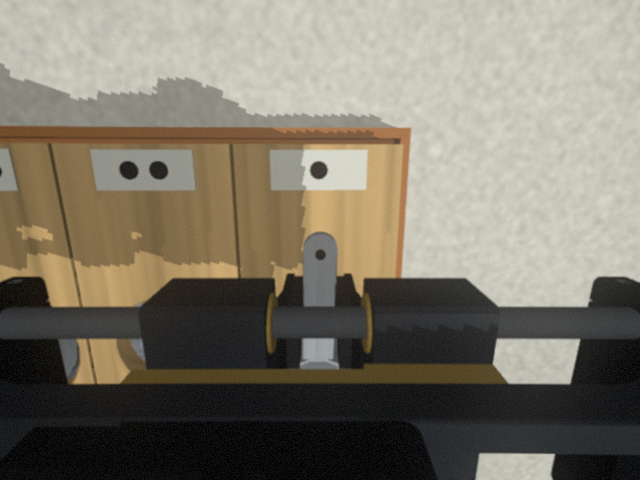

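View pics/s9c.png

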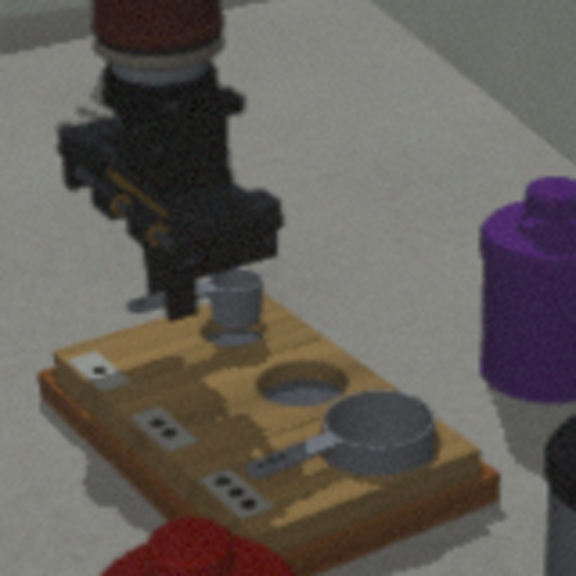

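```bash
python3 - <<'E'
from held import *
f=pickle.load(open('w9.pkl','rb'));s,p,M=st()
a,c,y=held(f,p,(319.5,232.5),(319.5,295),.0117,.0856);print(p,a,c,y)
l=atz(f,319,170,.04);d=np.array([np.cos(np.radians(12.4)),np.sin(np.radians(12.4))]);print('label',l,'pocket pred',l[:2]+d*.1086,'err',l[:2]+d*.1086-c[:2])
E
python3 w.py 0.4517 0.3304 0.0457
```

```text
[0.4541 0.3294 0.0714] [0.4185 0.322  0.0831] [0.502  0.3406 0.0831] 12.51361939821991
label [0.3929 0.3176 0.04  ] pocket pred [0.499  0.3409] err [-0.0031  0.0003]
t 15.15 p [0.4541 0.3294 0.0714] jawang 102.46811135727314 F [-0.2 -0.2 -0.4] w 0.1735914467521822 q [-0.63  0.29 -0.06  1.86 -0.02  1.    1.11]
tool delta mm [25.7426  1.8785  0.6489] rows25 [1.0297 0.0751 0.026 ]
```

```bash
python3 -m jog '[1,0,0.1,0.02,0, 1,0.15,0,0,0, 1,0.2,0,0,0, 1,0.2,0,0,0, 1,0.1,0,0,0, 1,0,0,0,0, 1,0,0,0,0, 1,0,0,0,0]'
python3 w.py 0.4517 0.3304 0.0457
```

```text
t: 15.82
tcp_pos: [0.4508, 0.33, 0.0533]
tcp_rot: [-1.337, 1.086, 1.393]
force: [-0.8, 0.1, -1.6]
width: 0.174
t 15.8167 p [0.4508 0.33   0.0533] jawang 102.48910678913347 F [-0.8  0.1 -1.6] w 0.17424043179773946 q [-0.63  0.3  -0.07  1.88 -0.02  0.96  1.1 ]
tool delta mm [ 7.5745 -1.0889 -0.0719] rows25 [ 0.303  -0.0436 -0.0029]
```

```bash
python3 -m jog '[1,0.1,-0.03,0,0, 1,0.1,0,0,0, 1,0.1,0,0,0, 1,0.05,0,0,0, 1,0,0,0,0, 1,0,0,0,0, 1,0,0,0,0, 1,0,0,0,0]'
python3 w.py 0.4517 0.3304 0.0457
```

```text
t: 16.48
tcp_pos: [0.4525, 0.331, 0.0463]
tcp_rot: [-1.337, 1.083, 1.392]
force: [-0.6, -0.3, 1.6]
width: 0.177
t 16.4833 p [0.4525 0.331  0.0463] jawang 102.45985268198474 F [-0.6 -0.3  1.6] w 0.17659939023007462 q [-0.63  0.31 -0.07  1.88 -0.02  0.94  1.1 ]
tool delta mm [ 0.5878  0.8874 -0.4193] rows25 [ 0.0235  0.0355 -0.0168]
```

Possibly touching; one more fine step.

```bash
python3 -m jog '[1,0.06,0,0,0, 1,0.06,0,0,0, 1,0.06,0,0,0, 1,0.06,0,0,0, 1,0,0,0,0, 1,0,0,0,0, 1,0,0,0,0, 1,0,0,0,0]'
python3 w.py 0.4517 0.3304 0.0457
python3 - <<'E'
from h import *
f=snap('side','s10.png');cv2.imwrite('pics/s10c.png',cv2.resize(f['color'][160:280,180:330,::-1],None,fx=5,fy=5,interpolation=cv2.INTER_CUBIC))
E
```

```text
t: 17.15
tcp_pos: [0.451, 0.3319, 0.0423]
tcp_rot: [-1.336, 1.083, 1.394]
force: [-1.8, -1.6, 4.7]
width: 0.176
t 17.15 p [0.451  0.3319 0.0423] jawang 102.5087228730621 F [-1.8 -1.6  4.7] w 0.17609601253723137 q [-0.63  0.32 -0.07  1.88 -0.02  0.94  1.1 ]
tool delta mm [-3.4885 -0.3048 -1.4731] rows25 [-0.1395 -0.0122 -0.0589]
```

View pics/s10c.png

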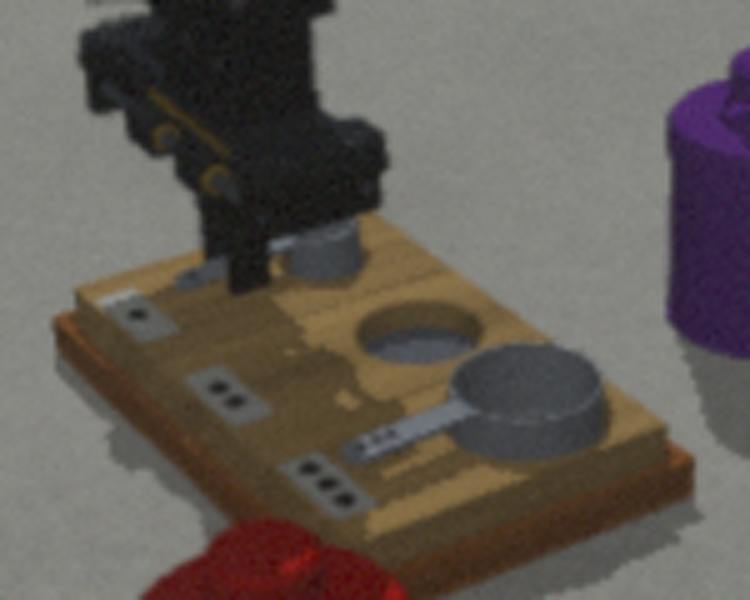

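```bash
python3 -m jog '[0.75,0,0,0,0, 0.7,0,0,0,0, 0.65,0,0,0,0, 0.6,0,0,0,0, 0.55,-0.1,0,0,0, 0.5,0,0,0,0, 0.5,0,0,0,0, 0.5,0,0,0,0]'
python3 w.py 0.4517 0.3304 0.0457
python3 - <<'E'
from h import *
f=snap('side','s11.png');cv2.imwrite('pics/s11c.png',cv2.resize(f['color'][160:280,180:330,::-1],None,fx=5,fy=5,interpolation=cv2.INTER_CUBIC))
snap('wrist','w11.png')
E
```

```text
t: 17.87
tcp_pos: [0.4506, 0.332, 0.0436]
tcp_rot: [-1.336, 1.084, 1.395]
force: [-0.3, 0.1, 0.5]
width: 0.491
t 17.8667 p [0.4506 0.332  0.0436] jawang 102.534910832467 F [-0.3  0.1  0.5] w 0.4906882248582367 q [-0.63  0.32 -0.07  1.88 -0.02  0.94  1.1 ]
tool delta mm [-2.1804 -0.6695 -1.7386] rows25 [-0.0872 -0.0268 -0.0695]
```

View pics/s11c.png

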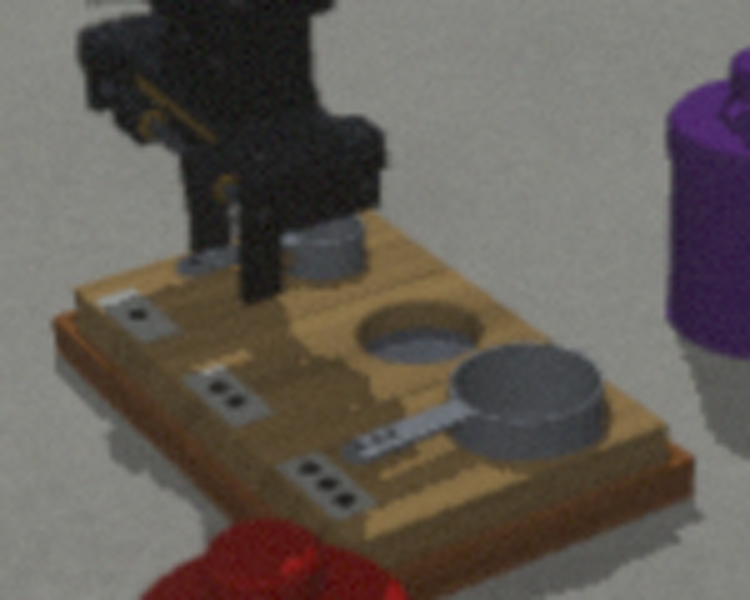

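View pics/w11.png

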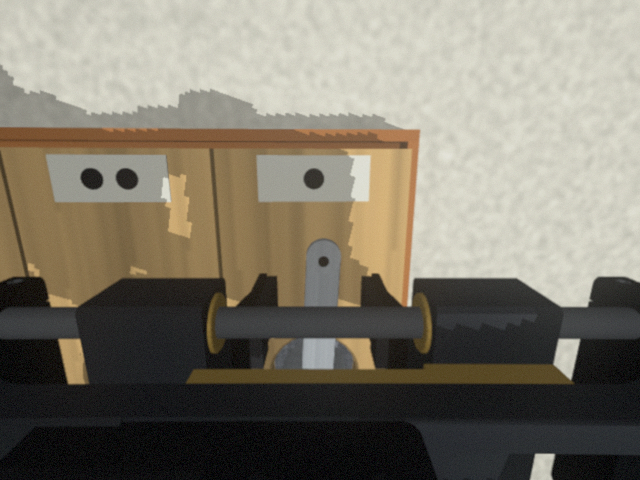

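```bash
python3 -m jog '[0.5,-0.3,0,0,0, 0.5,-0.6,0,0,0, 0.5,-0.8,0,0,0, 0.5,-1,0,0,0, 0.5,-1,0,-0.2,0, 0.5,-1,-0.4,-0.4,0, 0.5,-1,-0.6,-0.4,0, 0.5,-0.5,-0.8,-0.4,0]'
python3 w.py 0.6 0.2 0.2
python3 - <<'E'
from h import *
f=snap('side','s12.png');cv2.imwrite('pics/s12c.png',cv2.resize(f['color'][160:280,180:330,::-1],None,fx=5,fy=5,interpolation=cv2.INTER_CUBIC))
snap('wrist','w12.png')
E
```

```text
t: 18.63
tcp_pos: [0.4999, 0.303, 0.2035]
tcp_rot: [-1.34, 1.087, 1.405]
force: [1.3, -0.2, -0.8]
width: 0.501
t 18.6333 p [0.4999 0.303  0.2035] jawang 102.94687552538855 F [ 1.3 -0.2 -0.8] w 0.5005036399772109 q [-0.57  0.22 -0.03  1.65 -0.03  1.28  1.21]
tool delta mm [  -1.8524  -74.4225 -122.8887] rows25 [-0.0741 -2.9769 -4.9155]
```

View pics/s12c.png

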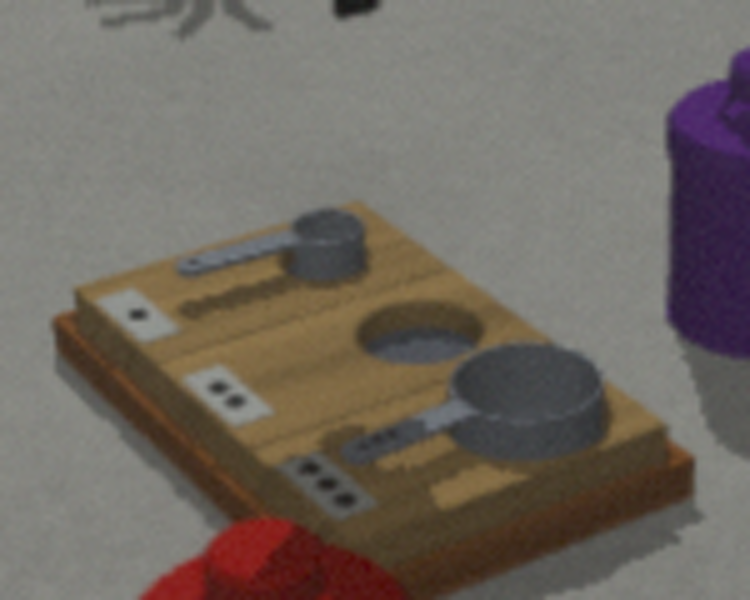

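View pics/w12.png

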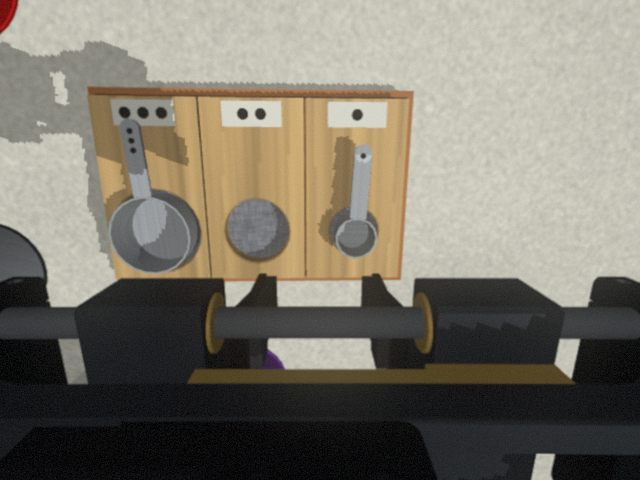

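```bash
python3 - <<'E'
from h import *
import pickle
np.set_printoptions(precision=4,suppress=True)
f=grab_frame('wrist');pickle.dump(f,open('w12.pkl','wb'))
fs=grab_frame('side')
cv2.imwrite('pics/w13c.png',cv2.resize(f['color'][80:280,300:420,::-1],None,fx=3,fy=3,interpolation=cv2.INTER_CUBIC))
cv2.imwrite('pics/s13c.png',cv2.resize(fs['color'][195:230,205:265,::-1],None,fx=12,fy=12,interpolation=cv2.INTER_CUBIC))
E
```

```text
(no output)
```

View pics/w13c.png

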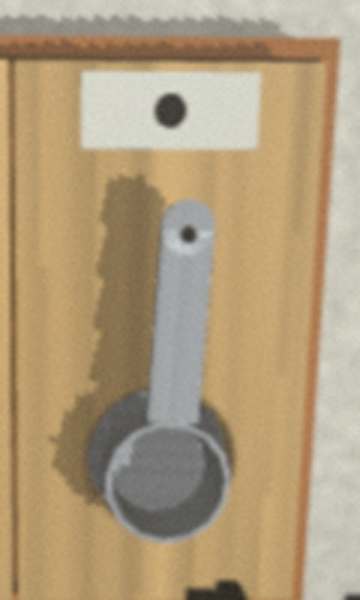

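View pics/s13c.png

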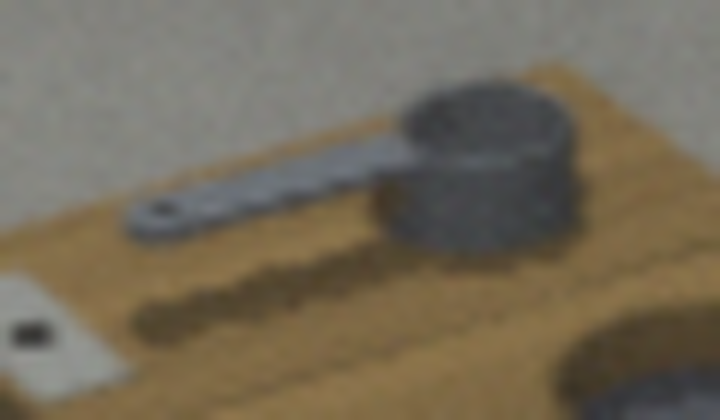

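```bash
python3 - <<'E'
from h import *
import pickle
np.set_printoptions(precision=4,suppress=True)
f=pickle.load(open('w12.pkl','rb'));fs=grab_frame('side')
q=lambda x,y:((x+.5)/3-.5+300,(y+.5)/3-.5+80)
r=q(168,481)
print('tri',tri([px2ray(f,*r),px2ray(fs,489.5/12-.5+205,125.5/12-.5+195)]))
for z in(.058,.063):
  c=atz(f,*r,z);e=atz(f,*q(189,199),z);d=c-e;l=np.linalg.norm(d);D=[np.linalg.norm(atz(f,*q(105,481),z)-atz(f,*q(231,481),z))]
  pk=np.array([.4992,.341]);ph=np.radians(12.4);R2=np.array([[np.cos(ph),np.sin(ph)],[-np.sin(ph),np.cos(ph)]])
  print(z,c,l,D,'yaw',np.degrees(np.arctan2(d[1],d[0])),'in pocket frame',R2@(c[:2]-pk),R2@(e[:2]-pk))
E
```

```text
tri [0.503  0.3422 0.0539]
0.058 [0.5013 0.3415 0.058 ] 0.08499899931342404 [np.float64(0.03959372338731293)] yaw 10.078044325897356 in pocket frame [0.0021 0.    ] [-0.0828  0.0035]
0.063 [0.5002 0.3405 0.063 ] 0.0836154166326867 [np.float64(0.03894923121226279)] yaw 10.078044325897352 in pocket frame [ 0.0009 -0.0007] [-0.0827  0.0027]
```

```bash
python3 -m jog '[0.4,0,0,-0.5,1, 0.4,0,0,0,1, 0.4,0,0,0,1, 0.4,0,0,0,1, 0.4,0,0,0,1, 0.4,0,0,0,1, 0.4,0,0,0,1, 0.4,0,0,0,1]'
python3 w.py 0.5 0.2 0.22
```

```text
t: 19.55
tcp_pos: [0.4887, 0.2928, 0.1898]
tcp_rot: [-0.702, 1.478, 0.762]
force: [0.0, 0.4, -0.4]
width: 0.597
t 19.55 p [0.4887 0.2928 0.1898] jawang 53.54523679526098 F [ 0.   0.4 -0.4] w 0.5973221978366574 q [-0.64  0.21  0.06  1.69 -0.06  1.27  0.37]
tool delta mm [-32.3501 -62.7382 -68.3345] rows25 [-1.294  -2.5095 -2.7334]
```

```bash
python3 -m jog '[0.4,0,0,0,1, 0.4,0,0,0,1, 0.4,0,0,0,1, 0.4,0,0,0,1, 0.4,0,0,0,1, 0.4,0,0,0,1, 0.4,0,0,0,1, 0.4,0,0,0,1]'
python3 w.py 0.5 0.2 0.22
```

```text
t: 20.22
tcp_pos: [0.475, 0.296, 0.181]
tcp_rot: [-0.042, 1.633, 0.062]
force: [-0.3, -0.2, 0.6]
width: 0.6
t 20.2167 p [0.475 0.296 0.181] jawang 3.7664495687843664 F [-0.3 -0.2  0.6] w 0.599990441790856 q [-0.73  0.21  0.14  1.71 -0.08  1.27 -0.5 ]
tool delta mm [-41.5285 -96.8377  16.2014] rows25 [-1.6611 -3.8735  0.6481]
```

```bash
python3 -m jog '[0.4,-0.5,-0.9,0,1, 0.4,-0.5,-1,0.1,1, 0.4,-0.4,-1,0.2,1, 0.4,-0.2,-1,0.3,1, 0.4,0,-1,0.4,1, 0.4,0,-0.9,0.5,1, 0.4,0,-0.9,0.5,1, 0.4,0,-0.8,0.6,1]'
python3 w.py 0.45 -0.25 0.22
```

```text
t: 20.88
tcp_pos: [0.4674, 0.0967, 0.2116]
tcp_rot: [0.604, 1.558, -0.646]
force: [-0.6, -0.4, 0.1]
width: 0.598
t 20.8833 p [0.4674 0.0967 0.2116] jawang -45.44882725290195 F [-0.6 -0.4  0.1] w 0.5984076868146182 q [-0.59  0.04  0.33  1.84 -0.04  1.34 -1.05]
tool delta mm [  -8.9611 -256.4882  233.9012] rows25 [ -0.3584 -10.2595   9.356 ]
```

```bash
python3 -m jog '[0.4,-0.2,-0.7,0.7,1, 0.4,-0.2,-0.6,0.8,1, 0.4,0,-0.5,0.9,0.8, 0.4,0,-0.4,0.9,0, 0.4,0,-0.4,0.9,0, 0.4,0,-0.5,0.9,0, 0.4,0,-0.5,0.9,0, 0.4,0,-0.5,0.9,0]'
python3 w.py 0.40 -0.35 0.2
```

```text
t: 21.55
tcp_pos: [0.4597, -0.1071, 0.2135]
tcp_rot: [0.826, 1.484, -0.898]
force: [1.0, 0.0, 0.4]
width: 0.602
t 21.55 p [ 0.4597 -0.1071  0.2135] jawang -62.848559010649424 F [1.  0.  0.4] w 0.6017881602300862 q [-0.38  0.04  0.53  1.84 -0.01  1.36 -0.94]
tool delta mm [  17.2931 -163.1081  189.315 ] rows25 [ 0.6917 -6.5243  7.5726]
```

```bash
python3 -m jog '[0.4,0,-0.8,0.9,0.3, 0.4,0,-0.8,0.9,0.2, 0.4,0,-0.8,0.9,0, 0.4,0,-0.8,0.9,0, 0.4,0,-0.8,0.9,0, 0.4,0,-0.8,0.9,0, 0.4,0,-0.6,0.7,0, 0.4,0,-0.3,0.3,0]'
python3 w.py 0.40 -0.35 0.2;python3 - <<'E'
from h import *
import pickle
f=snap('wrist','w14.png');pickle.dump(f,open('w14.pkl','wb'))
E
```

```text
t: 22.22
tcp_pos: [0.3895, -0.314, 0.2106]
tcp_rot: [0.859, 1.483, -0.936]
force: [-0.3, 0.4, 0.1]
width: 0.602
t 22.2167 p [ 0.3895 -0.314   0.2106] jawang -65.42379754501508 F [-0.3  0.4  0.1] w 0.6018147417724116 q [-0.13  0.11  0.75  1.8  -0.03  1.36 -0.51]
tool delta mm [ 8.9305 -4.6616 37.6477] rows25 [ 0.3572 -0.1865  1.5059]
```

View pics/w14.png

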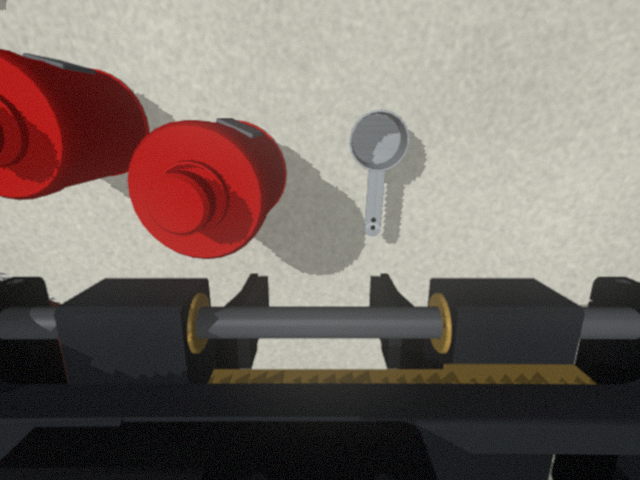

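```bash
python3 - <<'E'
from h import *
import pickle
np.set_printoptions(precision=4,suppress=True)
f=pickle.load(open('w14.pkl','rb'));ft=grab_frame('top')
cv2.imwrite('pics/w14c.png',cv2.resize(f['color'][95:255,310:450,::-1],None,fx=3.7,fy=3.7,interpolation=cv2.INTER_CUBIC))
print('red cap',atz(f,183,200,.148),atz(ft,438.5,338,.148),atz(ft,362.5,347.5,.148))
E
```

```text
red cap [ 0.379 -0.214  0.148] [ 0.374  -0.2075  0.148 ] [ 0.3579 -0.0565  0.148 ]
```

View pics/w14c.png

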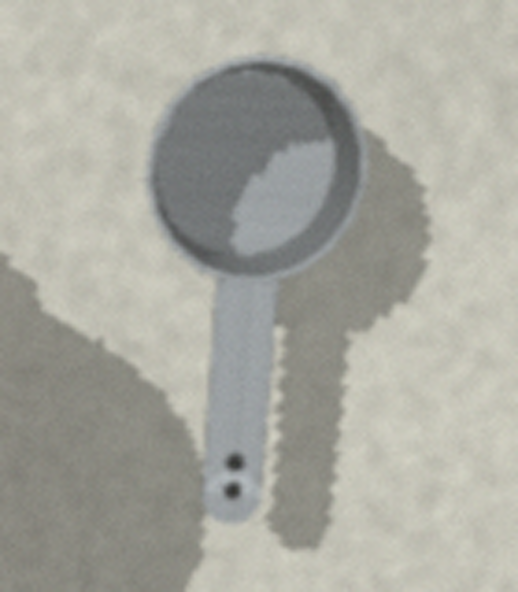

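```bash
python3 - <<'E'
from h import *
import pickle
np.set_printoptions(precision=4,suppress=True)
f=pickle.load(open('w14.pkl','rb'));ft=grab_frame('top');f5=pickle.load(open('w5.pkl','rb'))
q=lambda x,y:((x+.5)/3.7-.5+310,(y+.5)/3.7-.5+95)
r=q(257,166);c=atz(f,*r,.034);e=atz(f,*q(231,522),.034);d=c-e
print(c,e,np.linalg.norm(d),np.degrees(np.arctan2(d[1],d[0])),'diam',np.linalg.norm(atz(f,*q(150,166),.034)-atz(f,*q(365,166),.034)))
print('tri wrist',tri([px2ray(f,*r),px2ray(f5,294.5/3.7-.5+20,420.5/3.7-.5+80)]),'w/ top',tri([px2ray(f,*r),px2ray(ft,478.6,292.6)]))
E
```

```text
[ 0.4665 -0.3284  0.034 ] [ 0.3799 -0.3667  0.034 ] 0.09474263241492609 23.835746136089817 diam 0.05346992092168136
tri wrist [ 0.4655 -0.3292  0.0312] w/ top [ 0.4661 -0.331   0.0146]
```

```bash
python3 -m jog '[0,0,0,0,-1, 0,0,0,0,-1, 0,0,0,0,-1, 0,0,0,0,-1, 0,0,0,0,-1, 0,0,0,0,-1, 0,0,0,0,-1, 0,0,0,0,-1]'; python3 -m jog '[0,0,0.3,0,-1, 0,0,0.3,0,-1, 0,0,0.3,0,-1, 0,0,0.3,0,-1, 0,0,0.3,0,-1, 0,0,0,0,-1, 0,0,0,0,-1, 0,0,0,0,-1]'
python3 w.py 0.466 -0.3285 0.2
```

```text
t: 23.03
tcp_pos: [0.3962, -0.2937, 0.2062]
tcp_rot: [0.201, 1.676, -0.187]
force: [0.3, -0.5, 0.1]
width: 0.993
t: 23.7
tcp_pos: [0.4012, -0.2357, 0.2033]
tcp_rot: [-0.474, 1.61, 0.578]
force: [-0.6, -0.1, -0.3]
width: 1.005
t 23.7 p [ 0.4012 -0.2357  0.2033] jawang 38.21062374948067 F [-0.6 -0.1 -0.3] w 1.0046545837433565 q [-0.13  0.05  0.57  1.86  0.    1.36  1.1 ]
tool delta mm [  -6.8245 -112.8997   -6.224 ] rows25 [-0.273 -4.516 -0.249]
```

```bash
python3 -m jog '[0,0,-0.7,-0.1,-1, 0,0,-0.7,-0.2,-1, 0,0,-0.7,-0.2,-1, 0,0,-0.6,-0.3,-1, 0,0,-0.5,-0.3,-1, 0,0,-0.4,-0.3,-0.8, 0,0,0,0,0, 0,0,0,0,0]'
python3 w.py 0.466 -0.3285 0.2; python3 -c "
from h import *
print(st()[2])
snap('wrist','w15.png')"
```

```text
t: 24.37
tcp_pos: [0.4601, -0.3008, 0.19]
tcp_rot: [-0.956, 1.386, 1.131]
force: [0.3, 0.1, -0.8]
width: 1.0
t 24.3667 p [ 0.4601 -0.3008  0.19  ] jawang 76.42840716486305 F [ 0.3  0.1 -0.8] w 1.0004733838925903 q [ 0.02  0.26  0.56  1.68 -0.11  1.36  1.93]
tool delta mm [-11.6203 -10.875  -25.4598] rows25 [-0.4648 -0.435  -1.0184]
[[-0.12158049 -0.96444547  0.23465534]
 [ 0.0359098   0.23198048  0.97205738]
 [-0.99193179  0.12660964  0.00642874]]
```

View pics/w15.png

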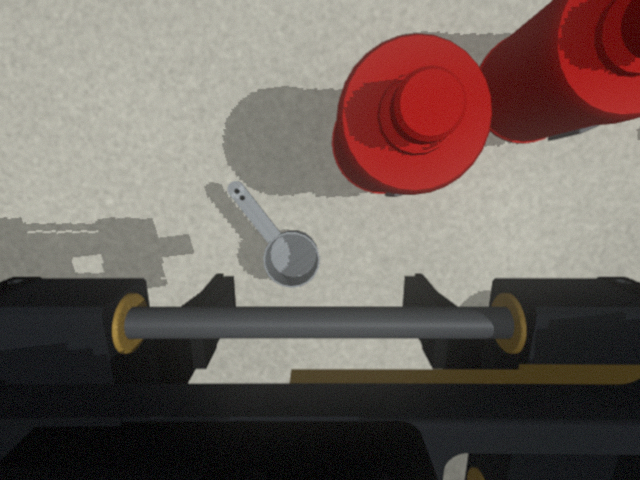

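```bash
python3 - <<'E'
from h import *
np.set_printoptions(precision=3,suppress=True)
for t,r in [(1.8,None),(2.67,(-1.247,1.183,1.254)),(3.33,(-1.249,1.179,1.257)),(4.25,(-1.265,1.156,1.291)),(4.92,(-1.241,1.168,1.27)),(5.78,(-1.249,1.158,1.27)),(6.45,(-1.246,1.136,1.264)),(7.12,(-1.249,1.125,1.26)),(7.93,(-1.203,1.162,1.235)),(8.75,(-1.218,1.151,1.243)),(10.8,(-1.223,1.145,1.238)),(11.47,(-1.219,1.152,1.243)),(12.23,(-1.303,1.099,1.336)),(12.9,(-1.308,1.107,1.357)),(13.57,(-1.339,1.095,1.398)),(17.15,(-1.336,1.083,1.394)),(18.63,(-1.34,1.087,1.405)),(19.55,(-.702,1.478,.762)),(20.22,(-.042,1.633,.062)),(20.88,(.604,1.558,-.646)),(21.55,(.826,1.484,-.898)),(22.22,(.859,1.483,-.936)),(23.03,(.201,1.676,-.187)),(23.7,(-.474,1.61,.578)),(24.37,(-.956,1.386,1.131))]:
    if r is None: continue
    print(t,R.from_rotvec(r).as_matrix()[:,0])
E
```

```text
2.67 [-0.003  0.002 -1.   ]
3.33 [-0.003  0.004 -1.   ]
4.25 [-0.007  0.015 -1.   ]
4.92 [-0.006  0.018 -1.   ]
5.78 [ 0.001  0.019 -1.   ]
6.45 [ 0.017  0.034 -0.999]
7.12 [ 0.027  0.038 -0.999]
7.93 [ 0.011  0.038 -0.999]
8.75 [ 0.016  0.037 -0.999]
10.8 [ 0.023  0.037 -0.999]
11.47 [ 0.015  0.036 -0.999]
12.23 [ 0.004  0.034 -0.999]
12.9 [-0.012  0.029 -0.999]
13.57 [-0.025  0.023 -0.999]
17.15 [-0.017  0.032 -0.999]
18.63 [-0.025  0.028 -0.999]
19.55 [-0.046  0.018 -0.999]
20.22 [-0.063  0.011 -0.998]
20.88 [-0.08   0.006 -0.997]
21.55 [-0.095  0.007 -0.995]
22.22 [-0.107  0.014 -0.994]
23.03 [-0.111  0.022 -0.994]
23.7 [-0.117  0.028 -0.993]
24.37 [-0.121  0.036 -0.992]
```

```bash
python3 -m jog '[0,0.1,-0.2,-0.4,0, 0,0.4,-0.25,-0.4,0, 0,0.8,-0.15,-0.15,0, 0,0.8,-0.1,0,0, 0,0.5,-0.05,0,0, 0,0.2,0,0,0, 0,0,0,0,0, 0,0,0,0,0]'
python3 w.py 0.466 -0.3285 0.1; python3 -c "
from h import *
print(st()[2])
snap('wrist','w16.png')"
```

```text
t: 25.08
tcp_pos: [0.4644, -0.3262, 0.1126]
tcp_rot: [-0.951, 1.388, 1.124]
force: [0.8, -0.8, 0.2]
width: 1.003
t 25.0833 p [ 0.4644 -0.3262  0.1126] jawang 76.01842351991212 F [ 0.8 -0.8  0.2] w 1.0033769795878325 q [ 0.07  0.37  0.55  1.72 -0.16  1.23  2.  ]
tool delta mm [12.2295 -3.6926 -1.884 ] rows25 [ 0.4892 -0.1477 -0.0754]
[[-0.11994271 -0.96293359  0.24160432]
 [ 0.03680325  0.23888121  0.97035112]
 [-0.99209842  0.12527836  0.00678702]]
```

View pics/w16.png

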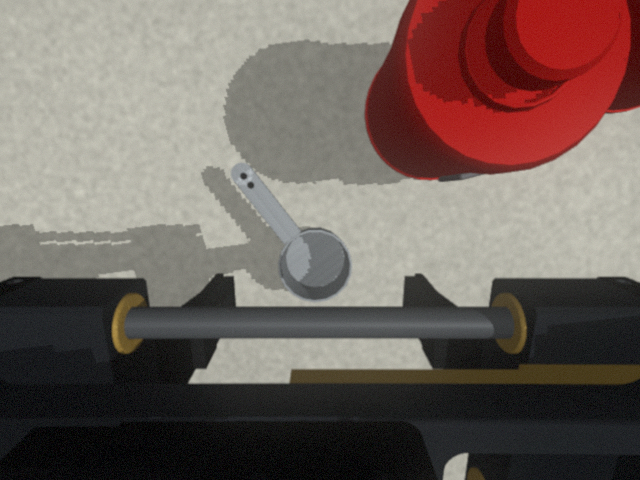

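```bash
python3 -m jog '[0,0.4,-0.1,-0.05,0, 0,0.6,-0.1,0,0, 0,0.6,-0.1,0,0, 0,0.4,-0.05,0,0, 0,0.2,0,0,0, 0,0,0,0,0, 0,0,0,0,0, 0,0,0,0,0]'
python3 w.py 0.466 -0.3285 0.02; python3 -c "
from h import *
print(st()[2])
import pickle
f=snap('wrist','w17.png');pickle.dump(f,open('w17.pkl','wb'))
r=proj(f,[.466,-.3285,.034]);print(r)"
```

```text
t: 25.8
tcp_pos: [0.4693, -0.3296, 0.0574]
tcp_rot: [-0.956, 1.383, 1.118]
force: [-0.2, 0.3, -0.5]
width: 0.999
t 25.8 p [ 0.4693 -0.3296  0.0574] jawang 76.01915828621766 F [-0.2  0.3 -0.5] w 0.9994123937268622 q [ 0.09  0.44  0.53  1.76 -0.2   1.12  2.02]
tool delta mm [37.56   -0.9125  0.0838] rows25 [ 1.5024 -0.0365  0.0034]
[[-0.11206832 -0.96388442  0.24159372]
 [ 0.03358068  0.23931287  0.97036163]
 [-0.99313294  0.11685968  0.00554851]]
[319.13790366 278.05067737]
```

View pics/w17.png

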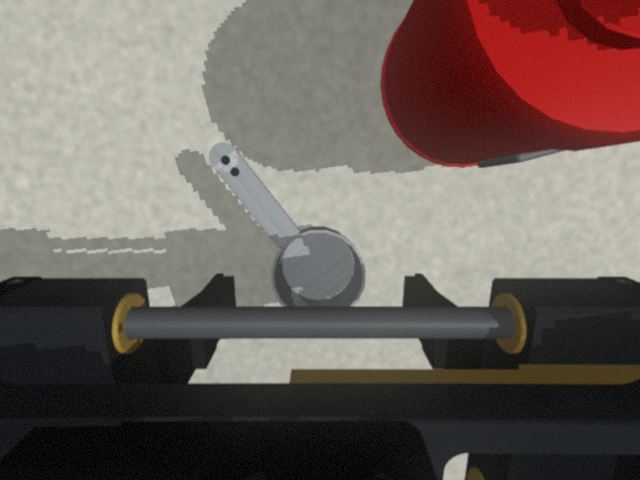

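```bash
python3 -m jog '[0,0.3,-0.05,0,0, 0,0.4,-0.05,0,0, 0,0.4,-0.05,0,0, 0,0.25,-0.02,0,0, 0,0,0,0,0, 0,0,0,0,0, 0,0,0,0,0, 0,0,0,0,0]'
python3 w.py 0.466 -0.3285 0.02; python3 -c "
from h import *
import pickle
f=snap('wrist','w18.png');pickle.dump(f,open('w18.pkl','wb'));snap('side','s18.png')"
```

```text
t: 26.52
tcp_pos: [0.4703, -0.3298, 0.0206]
tcp_rot: [-0.957, 1.383, 1.116]
force: [-0.3, 0.8, 0.3]
width: 1.0
t 26.5167 p [ 0.4703 -0.3298  0.0206] jawang 76.02121658743651 F [-0.3  0.8  0.3] w 1.0004761394137003 q [ 0.11  0.49  0.52  1.78 -0.23  1.05  2.04]
tool delta mm [1.1235 4.4005 0.2379] rows25 [0.0449 0.176  0.0095]
```

View pics/w18.png

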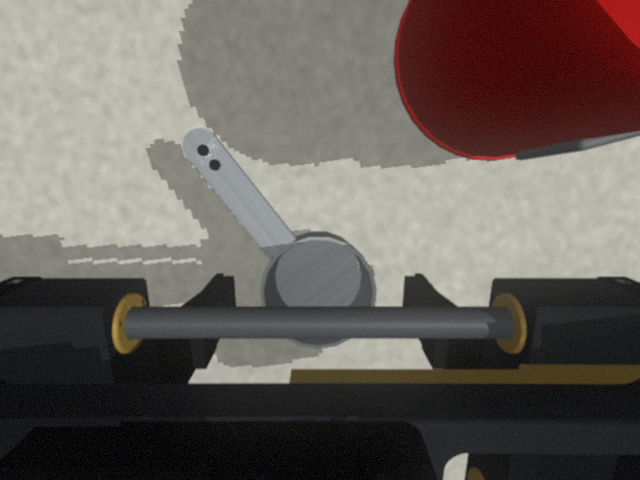

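View pics/s18.png

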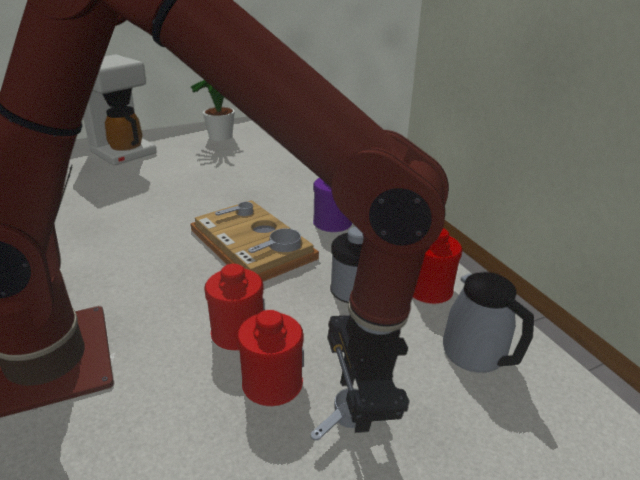

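```bash
python3 -m jog '[0,0,0.18,0,0, 0,0,0.04,0,0, 0.3,0,0,0,0, 0.6,0,0,0,0, 1,0,0,0,0, 1,0,0,0,0, 1,0,0,0,0, 1,0,0,0,0]'
python3 w.py 0.466 -0.3285 0.02; python3 -c "
from h import *
import pickle
f=snap('wrist','w19.png');pickle.dump(f,open('w19.pkl','wb'));print(st()[2])"
```

```text
t: 27.28
tcp_pos: [0.4652, -0.3288, 0.0228]
tcp_rot: [-0.959, 1.381, 1.114]
force: [0.4, 0.5, -0.2]
width: 0.634
t 27.2833 p [ 0.4652 -0.3288  0.0228] jawang 76.01925728848141 F [ 0.4  0.5 -0.2] w 0.6342500214196571 q [ 0.11  0.47  0.52  1.79 -0.23  1.05  2.04]
tool delta mm [ 2.6836 -1.0301  0.4929] rows25 [ 0.1073 -0.0412  0.0197]
[[-0.10809716 -0.96434612  0.24156068]
 [ 0.03214427  0.239467    0.97037225]
 [-0.99362053  0.11265927  0.0051125 ]]
```

View pics/w19.png

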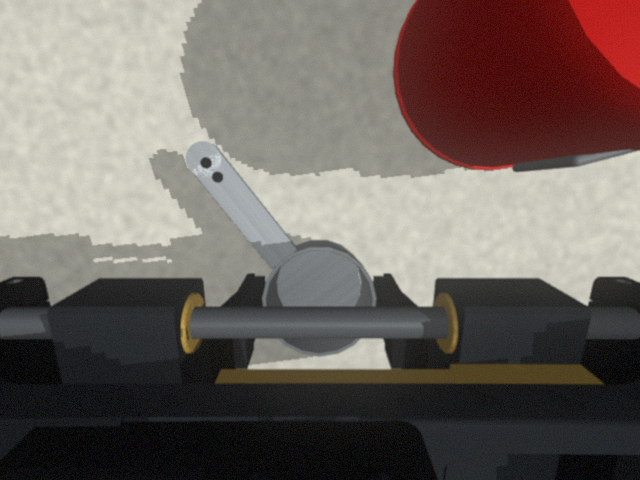

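```bash
python3 -m jog '[1,0,0,0,0, 1,-0.15,0.02,0,0, 1,-0.3,0.03,0,0, 1,-0.4,0.05,0,0, 1,-0.4,0.05,0,0, 1,-0.3,0.03,0,0, 1,0,0,0,0, 1,0,0,0,0]'
python3 w.py 0.466 -0.3285 0.06; python3 -c "
from h import *
import pickle
f=snap('wrist','w20.png');pickle.dump(f,open('w20.pkl','wb'));print(st()[2]);snap('side','s20.png')"
```

```text
t: 28.0
tcp_pos: [0.4654, -0.3293, 0.067]
tcp_rot: [-0.96, 1.381, 1.113]
force: [-0.4, -0.5, -1.0]
width: 0.63
t 28.0 p [ 0.4654 -0.3293  0.067 ] jawang 76.01373222171152 F [-0.4 -0.5 -1. ] w 0.6303047955764597 q [ 0.09  0.42  0.54  1.76 -0.19  1.13  2.02]
tool delta mm [ 6.9597 -1.1477  0.9028] rows25 [ 0.2784 -0.0459  0.0361]
[[-0.10681171 -0.96443359  0.2417832 ]
 [ 0.0314905   0.23977098  0.97031862]
 [-0.99378046  0.11125526  0.00476015]]
```

View pics/w20.png

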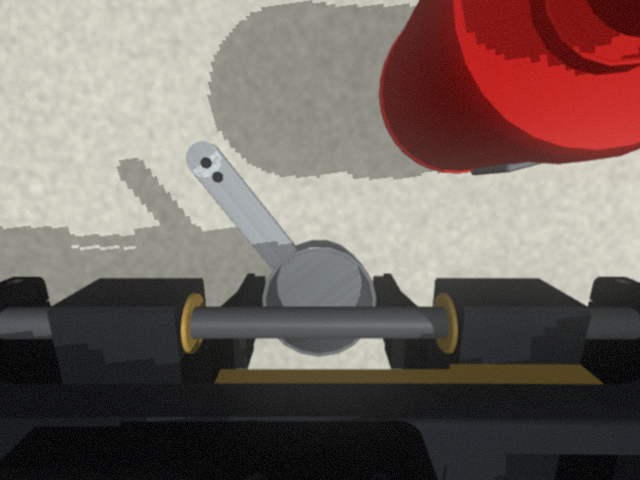

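View pics/s20.png

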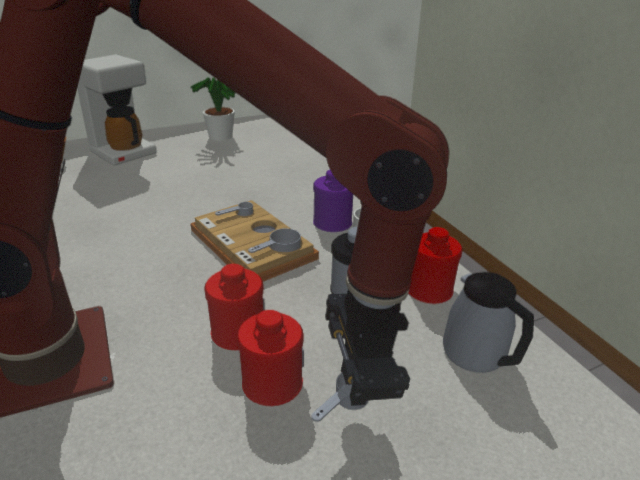

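```bash
python3 -m jog '[1,-0.4,0.05,0,0, 1,-0.7,0.08,0,0, 1,-0.9,0.1,0,0, 1,-0.9,0.1,0,0, 1,-0.9,0.1,0,0, 1,-0.9,0.1,0.2,0, 1,-0.6,0.05,0.5,0, 1,-0.2,0,0.8,0]'
python3 w.py 0.52 0.247 0.2; python3 -c "
from h import *
print(st()[2][:,0])"
```

```text
t: 28.77
tcp_pos: [0.47, -0.296, 0.2106]
tcp_rot: [-0.948, 1.391, 1.114]
force: [0.0, -0.1, -0.9]
width: 0.636
t 28.7667 p [ 0.47   -0.296   0.2106] jawang 75.55007878662522 F [ 0.  -0.1 -0.9] w 0.6359762721190622 q [-0.    0.26  0.56  1.64 -0.1   1.4   1.9 ]
tool delta mm [ 22.8666  84.9545 538.2875] rows25 [ 0.9147  3.3982 21.5315]
[-0.11700309  0.03342429 -0.99256894]
```

```bash
python3 -m jog '[1,0,0.1,0.9,0.2, 1,0,0.1,0.9,0.2, 1,0,0.1,0.9,0.2, 1,0,0.1,0.9,0.2, 1,0,0.1,0.9,0.2, 1,0,0.1,0.9,0.2, 1,0,0.1,0.9,0.2, 1,0,0.1,0.9,0.2]'
python3 w.py 0.52 0.247 0.2; python3 -c "
from h import *
print(st()[2][:,0])"
```

```text
t: 29.43
tcp_pos: [0.5091, -0.1149, 0.2182]
tcp_rot: [-0.82, 1.463, 0.967]
force: [0.0, -0.7, -0.5]
width: 0.633
t 29.4333 p [ 0.5091 -0.1149  0.2182] jawang 65.22712903890805 F [ 0.  -0.7 -0.5] w 0.6325042606390551 q [-0.26  0.17  0.46  1.7  -0.08  1.4   1.36]
tool delta mm [ 28.2765 139.3497 333.4507] rows25 [ 1.1311  5.574  13.338 ]
[-0.1136034   0.0316966  -0.99302044]
```

```bash
python3 -m jog '[1,0,0.35,0.9,0, 1,0,0.4,0.9,0, 1,0,0.4,0.9,0, 1,0,0.4,0.9,0, 1,0,0.4,0.9,0, 1,0,0.4,0.9,0, 1,0,0.4,0.9,0, 1,0,0.4,0.9,0]'
python3 w.py 0.52 0.247 0.2; python3 -c "
from h import *
print(st()[2][:,0])"
```

```text
t: 30.1
tcp_pos: [0.5124, 0.0891, 0.2266]
tcp_rot: [-0.818, 1.468, 0.962]
force: [1.1, 0.3, -0.4]
width: 0.632
t 30.1 p [0.5124 0.0891 0.2266] jawang 64.95828965138352 F [ 1.1  0.3 -0.4] w 0.6322292253685147 q [-0.49  0.15  0.31  1.7  -0.1   1.41  0.97]
tool delta mm [ 30.1808  56.8131 146.8444] rows25 [1.2072 2.2725 5.8738]
[-0.11521869  0.02971507 -0.9928956 ]
```

```bash
python3 -m jog '[1,0.1,0.35,0.9,0, 1,0.1,0.35,0.9,0, 1,0.1,0.35,0.9,0, 1,0.1,0.35,0.9,0, 1,0.1,0.3,0.7,0, 1,0.1,0.2,0.4,0, 1,0,0,0,0, 1,0,0,0,0]'
python3 w.py 0.52 0.247 0.1; python3 -c "
from h import *
print(st()[2])
import pickle
f=snap('wrist','w21.png');pickle.dump(f,open('w21.pkl','wb'));snap('side','s21.png')"
```

```text
t: 30.77
tcp_pos: [0.5149, 0.2266, 0.2162]
tcp_rot: [-0.823, 1.468, 0.967]
force: [-0.6, -1.1, -0.9]
width: 0.633
t 30.7667 p [0.5149 0.2266 0.2162] jawang 65.32898495640552 F [-0.6 -1.1 -0.9] w 0.6332649259560547 q [-0.63  0.23  0.22  1.62 -0.13  1.39  0.76]
tool delta mm [115.2997  -9.7967  23.3679] rows25 [ 4.612  -0.3919  0.9347]
[[-0.11719378 -0.90118448  0.41729145]
 [ 0.02807389  0.41701274  0.90846697]
 [-0.99271218  0.11818167 -0.02357155]]
```

View pics/w21.png

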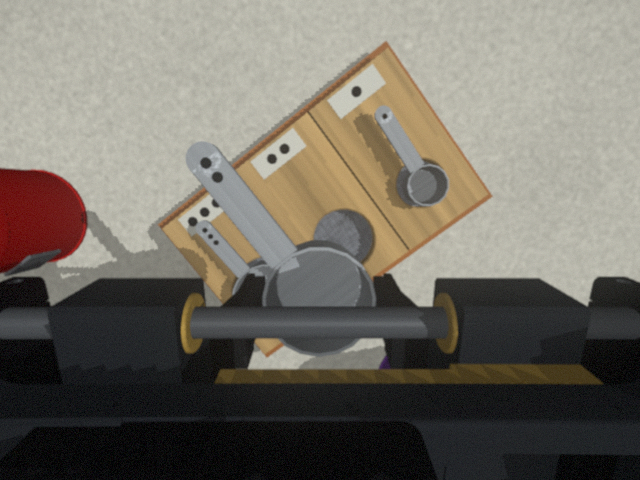

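View pics/s21.png

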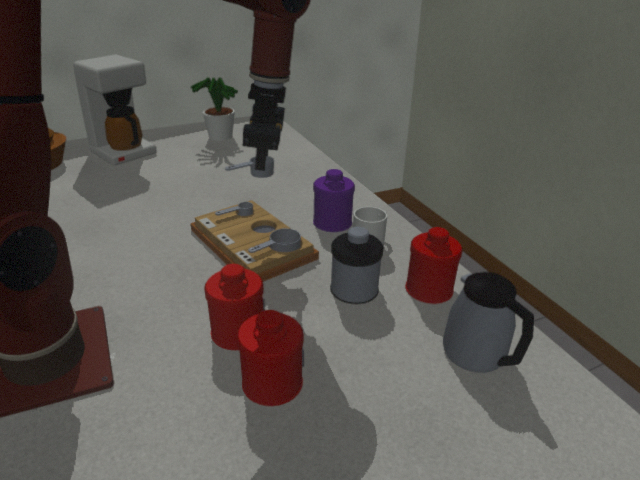

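```bash
cat > mid.py <<'E'
from held import *
M19=np.array([[-0.10809716,-0.96434612,0.24156068],[0.03214427,0.239467,0.97037225],[-0.99362053,0.11265927,0.0051125]]);p19=np.array([.4652,-.3288,.0228])
f=pickle.load(open('w19.pkl','rb'))
tip=atz(f,194.5,146,.034)  # tip apex along axis
root=atz(f,281,255,.034);dots=atz(f,211.5,169.5,.034)
d=root-dots;d/=np.linalg.norm(d);a=dots+d*np.dot(tip-dots,d);c=a+d*.0945
if __name__=='__main__':print('w19 tip',a,'c',c,'yaw',np.degrees(np.arctan2(d[1],d[0])))
# average centre along jaw axis: force zero offset along z tool
ct=M19.T@(np.array([c[0],c[1],.0])-p19); dt=M19.T@d; nt=M19.T@np.array([0,0,1.])
def now(c0=ct):
    s,p,M=st();return p,M,p+M@c0,M@dt,M@nt
if __name__=='__main__':
    print('tool centre',ct)
    p,M,C,D,N=now();print('under centre',C,'yaw',np.degrees(np.arctan2(D[1],D[0])),'normal',N)
E
python3 mid.py
```

```text
w19 tip [ 0.3806 -0.3659  0.034 ] c [ 0.4669 -0.3274  0.034 ] yaw 23.98873741806321
tool centre [ 0.0225 -0.0039  0.0016]
under centre [0.5167 0.2264 0.1934] yaw 13.20047129742616 normal [0.0169 0.0235 0.9996]
```

```bash
python3 -m jog '[1,0.3,0.1,0.4,0, 1,0.6,0.05,0.3,0, 1,0.8,-0.05,0.1,0, 1,0.8,-0.1,0.02,0, 1,0.6,-0.1,0.02,0, 1,0.3,-0.05,0,0, 1,0,0,0,0, 1,0,0,0,0]'
python3 mid.py; python3 w.py
```

```text
t: 31.53
tcp_pos: [0.5208, 0.2414, 0.1277]
tcp_rot: [-0.813, 1.468, 0.955]
force: [0.1, -0.3, -0.2]
width: 0.633
w19 tip [ 0.3806 -0.3659  0.034 ] c [ 0.4669 -0.3274  0.034 ] yaw 23.98873741806321
tool centre [ 0.0225 -0.0039  0.0016]
under centre [0.5225 0.2418 0.1049] yaw 12.507315120869357 normal [0.0131 0.0232 0.9996]
t 31.5333 p [0.5208 0.2414 0.1277] jawang 64.55070336288443 F [ 0.1 -0.3 -0.2] w 0.6331576392322329 q [-0.63  0.32  0.21  1.7  -0.15  1.22  0.75]
```

```bash
python3 -m jog '[1,0.2,0.1,0.1,0, 1,0.4,0.02,0.06,0, 1,0.5,-0.05,0.02,0, 1,0.5,-0.05,0.02,0, 1,0.3,-0.04,0,0, 1,0.1,0,0,0, 1,0,0,0,0, 1,0,0,0,0]'
python3 mid.py; python3 -c "
from h import *
import pickle
f=snap('wrist','w22.png');pickle.dump(f,open('w22.pkl','wb'))
f=snap('side','s22.png');cv2.imwrite('pics/s22c.png',cv2.resize(f['color'][130:280,180:340,::-1],None,fx=4,fy=4,interpolation=cv2.INTER_CUBIC))"
```

```text
t: 32.2
tcp_pos: [0.5192, 0.2487, 0.0759]
tcp_rot: [-0.813, 1.463, 0.954]
force: [0.3, 0.6, -0.4]
width: 0.634
w19 tip [ 0.3806 -0.3659  0.034 ] c [ 0.4669 -0.3274  0.034 ] yaw 23.98873741806321
tool centre [ 0.0225 -0.0039  0.0016]
under centre [0.5209 0.2492 0.0531] yaw 12.474416773193425 normal [0.0088 0.0208 0.9997]
```

View pics/w22.png

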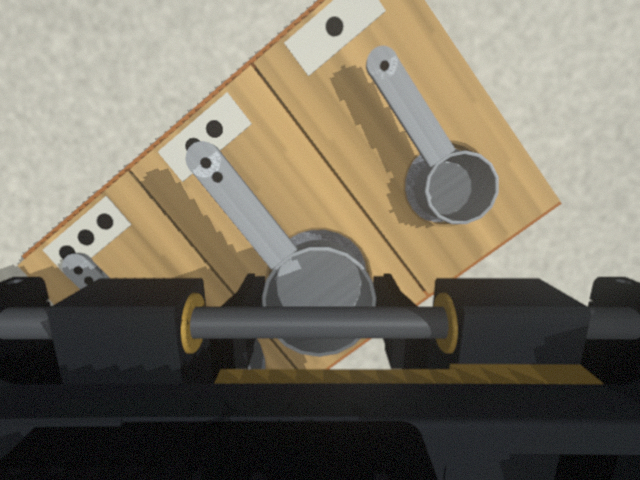

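View pics/s22c.png

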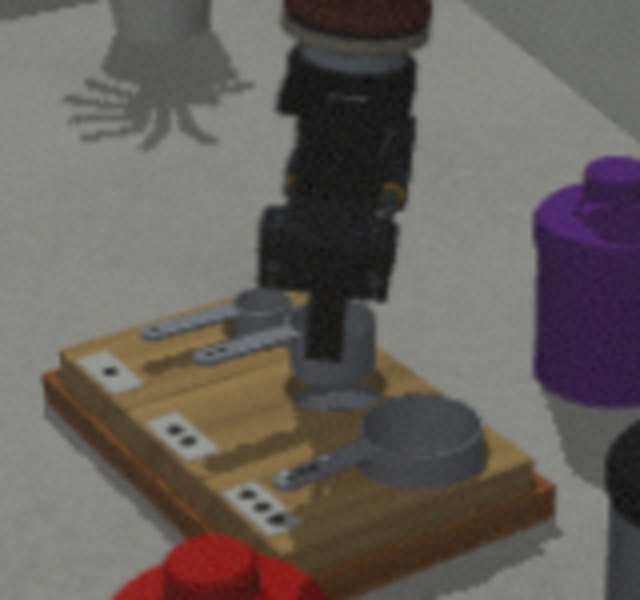

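```bash
python3 - <<'E'
from mid import *
f=pickle.load(open('w22.pkl','rb'))
p,M,C,D,N=now()
ld=atz(f,203.5,137,.04);u=np.array([np.cos(np.radians(12.4)),np.sin(np.radians(12.4))]);print('label',ld,'pocket',ld[:2]+u*.1083)
z=C[2]+.034
a=atz(f,194.5,146,z);r=atz(f,281,255,z);d=r-a;d/=np.linalg.norm(d);print('cup c',a+d*.0945,np.degrees(np.arctan2(d[1],d[0])),'model',C)
# label corners
for q in((158,151),(186,180),(250,124),(227,93)):print(atz(f,*q,.04))
E
```

```text
label [0.4133 0.2234 0.04  ] pocket [0.5191 0.2466]
cup c [0.5209 0.2493 0.0875] 11.953854387101915 model [0.5211 0.2493 0.0535]
[0.4087 0.1952 0.04  ]
[0.4306 0.202  0.04  ]
[0.4186 0.2513 0.04  ]
[0.3978 0.2472 0.04  ]
```

```bash
python3 -m jog '[1,0,0.03,-0.1,0, 1,0.15,0,0,0, 1,0.2,-0.02,0,0, 1,0.15,-0.02,0,0, 1,0,0,0,0, 1,0,0,0,0, 1,0,0,0,0, 1,0,0,0,0]'
python3 mid.py; python3 w.py
```

```text
t: 32.97
tcp_pos: [0.518, 0.2469, 0.0642]
tcp_rot: [-0.812, 1.459, 0.953]
force: [0.1, 0.6, -0.2]
width: 0.632
w19 tip [ 0.3806 -0.3659  0.034 ] c [ 0.4669 -0.3274  0.034 ] yaw 23.98873741806321
tool centre [ 0.0225 -0.0039  0.0016]
under centre [0.5198 0.2474 0.0414] yaw 12.452272035412717 normal [0.0059 0.019  0.9998]
t 32.9667 p [0.518  0.2469 0.0642] jawang 64.48875104626367 F [ 0.1  0.6 -0.2] w 0.6324353307632146 q [-0.63  0.38  0.2   1.77 -0.17  1.09  0.76]
```

Well centred. Lower into the pocket.

```bash
python3 -m jog '[1,0.12,-0.01,0,0, 1,0.15,-0.02,0,0, 1,0.15,-0.02,0,0, 1,0.1,-0.01,0,0, 1,0,0,0,0, 1,0,0,0,0, 1,0,0,0,0, 1,0,0,0,0]'
python3 mid.py; python3 w.py
```

```text
t: 33.63
tcp_pos: [0.5179, 0.2467, 0.0495]
tcp_rot: [-0.812, 1.46, 0.954]
force: [0.6, 0.0, -0.5]
width: 0.63
w19 tip [ 0.3806 -0.3659  0.034 ] c [ 0.4669 -0.3274  0.034 ] yaw 23.98873741806321
tool centre [ 0.0225 -0.0039  0.0016]
under centre [0.5197 0.2473 0.0267] yaw 12.452995133546418 normal [0.0061 0.0191 0.9998]
t 33.6333 p [0.5179 0.2467 0.0495] jawang 64.48965492186692 F [ 0.6  0.  -0.5] w 0.6299848013299093 q [-0.63  0.39  0.19  1.78 -0.17  1.07  0.77]
```

```bash
python3 -m jog '[1,0.06,0,0,0, 1,0.06,0,0,0, 1,0.04,0,0,0, 1,0,0,0,0, 1,0,0,0,0, 1,0,0,0,0, 1,0,0,0,0, 1,0,0,0,0]'
python3 mid.py; python3 w.py
```

```text
t: 34.3
tcp_pos: [0.5185, 0.2469, 0.0473]
tcp_rot: [-0.812, 1.457, 0.953]
force: [0.9, 0.4, -0.9]
width: 0.636
w19 tip [ 0.3806 -0.3659  0.034 ] c [ 0.4669 -0.3274  0.034 ] yaw 23.98873741806321
tool centre [ 0.0225 -0.0039  0.0016]
under centre [0.5203 0.2475 0.0245] yaw 12.43732496292517 normal [0.0041 0.0179 0.9998]
t 34.3 p [0.5185 0.2469 0.0473] jawang 64.47259689241345 F [ 0.9  0.4 -0.9] w 0.6362572270109386 q [-0.63  0.4   0.19  1.78 -0.17  1.06  0.77]
```

```bash
python3 -m jog '[1,0.05,0,0,0, 1,0.05,0,0,0, 1,0.05,0,0,0, 1,0,0,0,0, 1,0,0,0,0, 1,0,0,0,0, 1,0,0,0,0, 1,0,0,0,0]'
python3 mid.py; python3 w.py
```

```text
t: 34.97
tcp_pos: [0.5189, 0.2469, 0.0471]
tcp_rot: [-0.811, 1.456, 0.953]
force: [0.8, -0.6, 1.6]
width: 0.638
w19 tip [ 0.3806 -0.3659  0.034 ] c [ 0.4669 -0.3274  0.034 ] yaw 23.98873741806321
tool centre [ 0.0225 -0.0039  0.0016]
under centre [0.5208 0.2475 0.0243] yaw 12.412614919005517 normal [0.0031 0.0167 0.9999]
t 34.9667 p [0.5189 0.2469 0.0471] jawang 64.447231272772 F [ 0.8 -0.6  1.6] w 0.637919963927301 q [-0.63  0.4   0.19  1.78 -0.17  1.06  0.77]
```

```bash
python3 -m jog '[1,0.08,0,0,0, 1,0.08,0,0,0, 1,0.08,0,0,0, 1,0.08,0,0,0, 1,0,0,0,0, 1,0,0,0,0, 1,0,0,0,0, 1,0,0,0,0]'
python3 w.py
```

```text
t: 35.63
tcp_pos: [0.5191, 0.2465, 0.0468]
tcp_rot: [-0.808, 1.455, 0.953]
force: [0.1, 0.8, -0.4]
width: 0.632
t 35.6333 p [0.5191 0.2465 0.0468] jawang 64.35747746639277 F [ 0.1  0.8 -0.4] w 0.6319832521419322 q [-0.63  0.39  0.19  1.78 -0.18  1.06  0.77]
```

```bash
python3 -m jog '[0.35,0,0,0,0, 0.3,0,0,0,0, 0.25,0,0,0,0, 0.2,0,0,0,0, 0.15,0,0,0,0, 0.15,0,0,0,0, 0.15,0,0,0,0, 0.15,0,0,0,0]'
python3 w.py; python3 -c "
from h import *
f=snap('wrist','w23.png')
f=snap('side','s23.png');cv2.imwrite('pics/s23c.png',cv2.resize(f['color'][130:280,180:340,::-1],None,fx=4,fy=4,interpolation=cv2.INTER_CUBIC))"
```

```text
t: 36.3
tcp_pos: [0.5186, 0.2464, 0.0455]
tcp_rot: [-0.809, 1.457, 0.953]
force: [-0.7, 0.7, 0.6]
width: 0.846
t 36.3 p [0.5186 0.2464 0.0455] jawang 64.3794979842152 F [-0.7  0.7  0.6] w 0.8459019310446466 q [-0.63  0.4   0.19  1.78 -0.18  1.06  0.77]
```

View pics/w23.png

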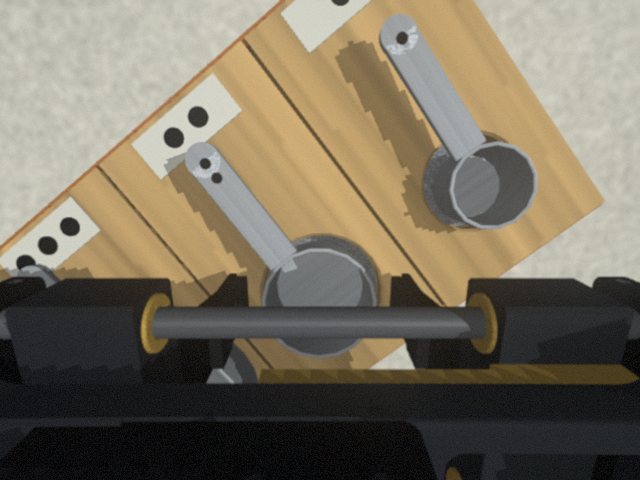

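View pics/s23c.png

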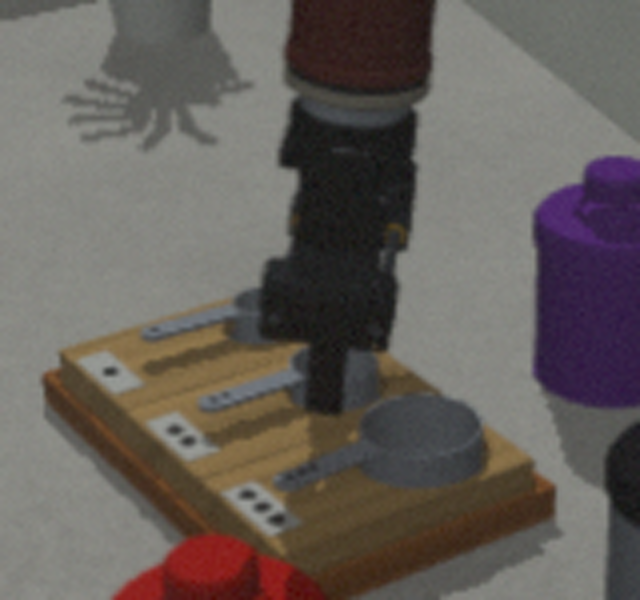

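```bash
python3 -m jog '[0.15,-0.2,0.02,0,0, 0.15,-0.4,0.04,0,0, 0.15,-0.6,0.06,0,0, 0.15,-0.8,0.08,0,0, 0.15,-0.9,0,0,0, 0.15,-0.9,-0.2,0,0, 0.15,-0.6,-0.5,0,0, 0.15,-0.3,-0.8,0,0]'
python3 -m jog '[0.15,-0.1,-0.8,0,-0.7, 0.15,0,-0.8,0,-0.7, 0.15,0,-0.5,0,-0.7, 0.15,0,-0.3,0,-0.7, 0.15,0,0,0,-0.7, 0.15,0,0,0,-0.7, 0.15,0,0,0,0, 0.15,0,0,0,0]'
python3 w.py; python3 -c "
from h import *
import pickle
f=snap('wrist','w24.png');pickle.dump(f,open('w24.pkl','wb'))
snap('top','t24.png')
f=snap('side','s24.png');cv2.imwrite('pics/s24c.png',cv2.resize(f['color'][190:280,185:325,::-1],None,fx=5,fy=5,interpolation=cv2.INTER_CUBIC))"
```

```text
t: 37.07
tcp_pos: [0.5568, 0.2301, 0.168]
tcp_rot: [-0.811, 1.457, 0.959]
force: [0.1, 1.1, -1.0]
width: 0.85
t: 37.73
tcp_pos: [0.6216, 0.2046, 0.176]
tcp_rot: [-1.141, 1.241, 1.305]
force: [-0.5, 0.4, 0.8]
width: 0.849
t 37.7333 p [0.6216 0.2046 0.176 ] jawang 90.53147783550448 F [-0.5  0.4  0.8] w 0.8486351673961402 q [-0.47  0.43  0.18  1.44 -0.14  1.35  1.31]
```

View pics/w24.png

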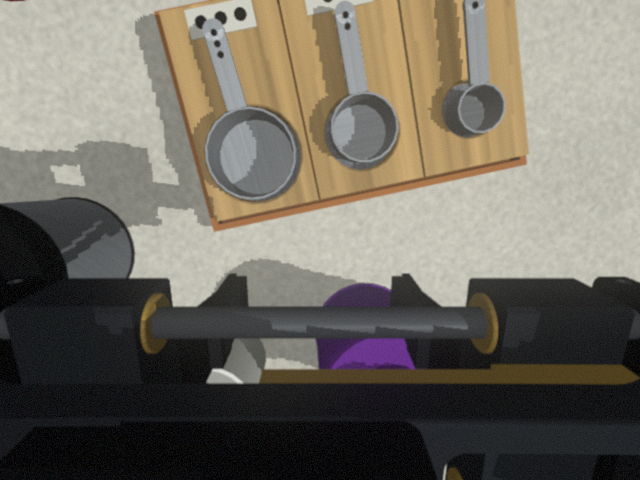

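View pics/s24c.png

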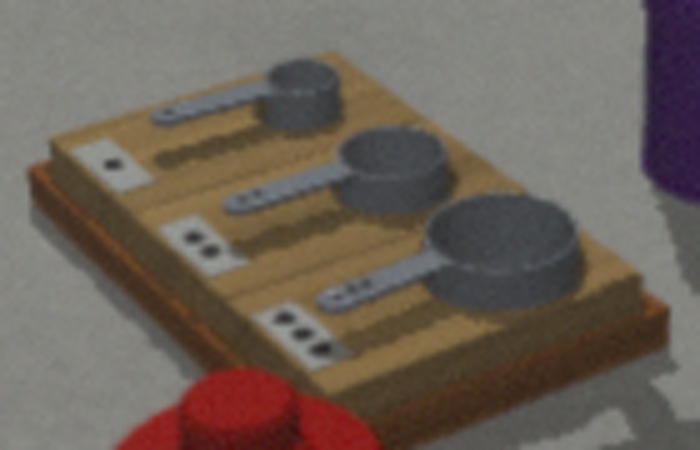

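View pics/s24.png

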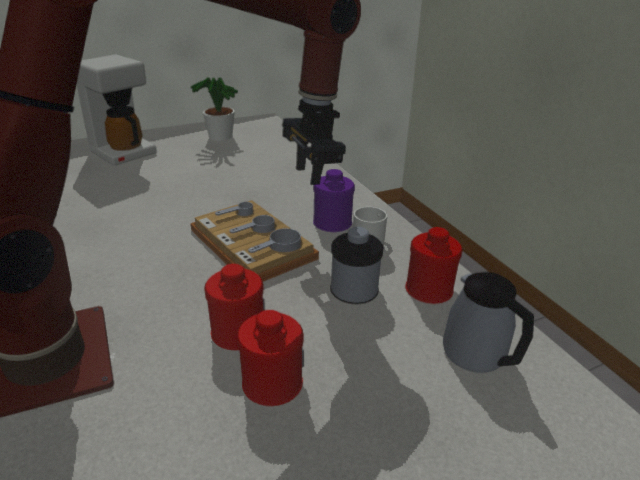

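```bash
python3 - <<'E'
from h import *
import pickle
np.set_printoptions(precision=4,suppress=True)
f=pickle.load(open('w24.pkl','rb'));fs=grab_frame('side')
a=cv2.imread('pics/side0.png',0).astype(np.float32);b=cv2.imread('pics/s24.png',0).astype(np.float32)
for n,(x,y,w,h) in dict(cap=(344,224,30,22),large=(245,228,60,30),mug=(352,205,36,24),jug=(445,275,90,90)).items():
    h0=cv2.createHanningWindow((w,h),cv2.CV_32F);print(n,cv2.phaseCorrelate(a[y:y+h,x:x+w],b[y:y+h,x:x+w],h0))
q=lambda x,y:((x+.5)/5-.5+185,(y+.5)/5-.5+190)
pm=np.array([.5195,.2476]);ps=np.array([.4993,.341]);ph=np.radians(12.4);R2=np.array([[np.cos(ph),np.sin(ph)],[-np.sin(ph),np.cos(ph)]])
for n,w,s,tip,pk in (('mid',(363.5,128.5),q(393,153),(345,2),pm),('small',(480,107.5),q(303,77),None,ps)):
    c=atz(f,*w,.058);print(n,c,'tri',tri([px2ray(f,*w),px2ray(fs,*s)]),'in pocket',R2@(c[:2]-pk))
    if tip:
        e=atz(f,*tip,.058);print('tip',R2@(e[:2]-pk))
E
```

```text
cap ((0.05573858413792365, 0.4598300020086086), 0.6733822756343417)
large ((0.03628558183541486, 0.041838689857964795), 0.9698727024926079)
mug ((0.0022304638349446293, -0.18163650079929816), 0.9024712255707493)
jug ((-0.07233053617414242, 0.08670490183732227), 0.9855392366574134)
mid [0.5202 0.2452 0.058 ] tri [0.5198 0.2458 0.0541] in pocket [ 0.0001 -0.0024]
tip [-0.0932  0.0004]
small [0.5025 0.3399 0.058 ] tri [0.5026 0.341  0.055 ] in pocket [ 0.0029 -0.0017]
```

```bash
python3 - <<'E'
from h import *
o=[cv2.resize(cv2.imread('pics/'+n)[215:305,320:395],None,fx=5,fy=5,interpolation=cv2.INTER_CUBIC) for n in('side0.png','s24.png')]
cv2.imwrite('pics/cap.png',np.hstack(o))
E
```

```text
(no output)
```

View pics/cap.png

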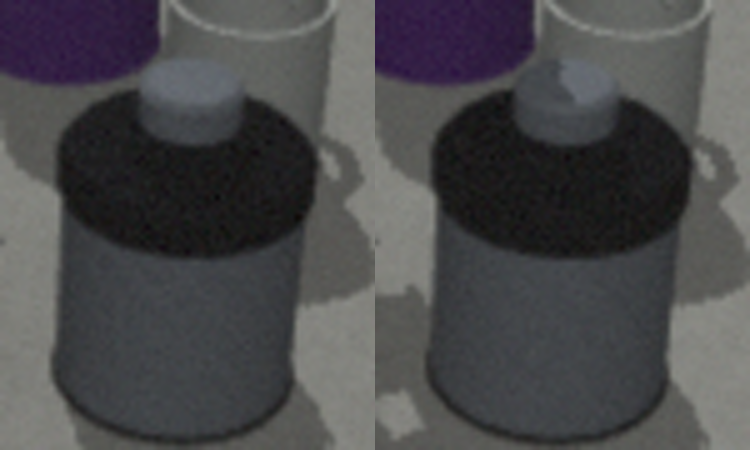

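The cap top sits at the same height in both views (crop row about 58, before left, now right). Only a shadow on it differs.

```bash
python3 -c "
from cell import workorder
print(workorder.hand_in())"
```

```text
the job is handed in; nothing more can be done
None
```

Both cups are back in their own pockets, the pump has been pressed and is up again, and I handed the job in at about 38 s of the 69 s. No verdict is reported.

- **Pump:** I pressed the cap with closed fingers until it stopped, about 47 N at TCP z = 0.1365 m. In the last side picture its top is at its starting height. An automatic image comparison showed a 0.46 px shift there, which I put down to the arm's shadow on the cap.
- **Small cup:** I picked it up by the handle and set it down on its pocket floor. The last check puts it about 3 mm from the pocket centre. After release its handle end was about 3 mm off the block's centre line.
- **Middle cup:** The red canister next to it left no room for the gripper across the handle, so I gripped it across the bowl. I lowered it until it stopped at the expected height. The last check puts it about 2.4 mm from the pocket centre, with the handle end within 1 mm of the centre line.
- **Bystanders:** The large cup, mug and jug show less than 0.2 px of shift between the first and last side pictures.

**Checks that disagreed:**
- Rim heights measured from two views came out at 54 to 55 mm, where 58 mm was expected. The side camera read 3 to 4 mm low on the tray from the start, so I take this as calibration error.
- The tool drifted to about 7° of tilt during the turns. I worked out the held middle cup's own tilt before release, and it was only about 1°.

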